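# Fill the tea-light jar and screw its lid on

## Robot

A 6-joint arm with a two-finger parallel gripper is mounted at the origin on a cart in front of the work surface, level with it; the furniture and walls round the work are solid. World frame = base frame: x ahead of the robot, y to its left, z up, the work surface at z = 0. Lengths are in m, angles in rad, forces in N, time in s.
With the tool pointing down it reaches from about 0.325 to 0.775 m from the base axis. Payload 5.5 kg.
Tool frame: the origin (TCP) lies at the very end of the fingers, on their centre line; the grasp point (between the pads) lies env.grasp_offset behind it (env.grasp_offset is the distance from the TCP to the grasp point, in m); z points along the fingers, y is the line along which they close (so a half turn about z gives the same grasp; the last joint's range is limited). The gripper opens to 85 mm and grips with 20 to 120 N. Pads are 22 mm wide; open, the fingers measure 114 mm over their backs; the gripper's body (76 mm by 85 mm) begins 54 mm behind the grasp point. The pads swing forward as they close: fully open they stand 13 mm farther back than shut.
Start: joints at [1.102, 0.091, 1.231, -0, 1.82, -0.057], TCP at [0.24, 0.55, 0.192] pointing down, gripper open.
Joint ranges: [-2.87, 2.87], [-0.86, 2.18], [0.17, 2.46], [-1.51, 4.65], [0.06, 2.69], [-2.65, 2.65]. Speed limits (rad/s): [2.57, 2.57, 3.01, 3.14, 3.14, 3.14].

## Interface

Orientations are given as a rotation vector (axis times angle).
In Python, from rig import env gives the robot as it stands. The module is installed in compiled form; this text tells all that it offers.
- The arm moves only by the tool move_arm, never from a script. Its argument "series" is a list of rows, each an object with "offset": the shift along the world's x, y, z in m, a list of three; "twist": the turn about the world's z in rad; "jaw": the closure, from 0 (fully open) to 1 (shut). A call has 1 to 8 rows; each row is the pose to reach, as a shift and turn from the pose commanded when the call began; what a row does not reach only later rows make up. A row lasts 1/8 s, in which the tool goes at most 62.5 mm and 10.7 degrees, less where a joint would pass 70% of its speed; a pose out of reach is approached as far as the arm can. A call with a gripper value outside its range is refused whole. The fingers move at their own pace and stop on an object; "grip_force" is the grip in N (left out, the last holds). Time passes only in rows, so rows that repeat a pose let the fingers close. It gives the time, the measured TCP pose, the force, the opening and the grip force at its end, in the units of the state.
- env.get_state(): the state, without advancing time (a new reading comes with each control period).
- env.get_image(name): name is "side" or "top" or "wrist"; returns a dict with "pixels" (400x640x3 uint8, red, green, blue), "fx", "fy", "cx", "cy" (pixels), "R" (3x3) and "t" (3): a world point X has camera coordinates R X + t. Camera axes: x right, y down, z forward; pixel columns grow to the right and rows downward; lengths in m; the calibration is good to about 2 mm. The wrist camera is an equidistant fisheye: a pixel r from the principal point sees the ray r / f radians off the axis. A picture is of the moment at which its call begins. There is no depth.
- env.sign_off(): hands the job in; it is judged then, once.
The state is a dict: "clock": time; "q": joint angles; "dq": joint speeds; "tau": joint torques, N m; "ee_pos": TCP position; "tcp_rot": TCP orientation; "force": force on the tool from outside, world axes, zero at the start; "moment": the same for the moment, N m; "opening": opening from 0.0 (shut) to 1.0 (fully open); "finger_force": force on a finger pad.
Only numpy, scipy, OpenCV 4.12 (cv2) and the standard library are available. Lean on these libraries where they do the work, as an engineer would, in place of code of your own. Each camera call takes 0.05 s, during which the arm holds its last target. There are 200 camera calls.

## Task

Put all the loose tea lights on the table into the white stoneware storage jar, then close it: unhook the brass lid from its stand (lift it past the hook's tip before drawing it away), set it level on the jar's neck, turn it backwards (anticlockwise) until you feel the thread drop into place, and screw it down clockwise until it is fully home. Leave the matchbox, the bell and the brass cup where they are.

Things in the scene. Friction and masses are not known exactly. Their poses are not given: they have to be found in the camera images.
- tl0 (a point): centre of a tea light: an aluminium cup 38 mm across, 18 mm high with its wick (the cup's wall is 15 mm high), 16 g, standing loose on the table; the point is 9 mm above its underside, z is its own axis. Three to five tea lights are present; an absent one reads None all the time
- tl1 (a point): centre of a tea light: an aluminium cup 38 mm across, 18 mm high with its wick (the cup's wall is 15 mm high), 16 g, standing loose on the table; the point is 9 mm above its underside, z is its own axis. Three to five tea lights are present; an absent one reads None all the time
- tl2 (a point): centre of a tea light: an aluminium cup 38 mm across, 18 mm high with its wick (the cup's wall is 15 mm high), 16 g, standing loose on the table; the point is 9 mm above its underside, z is its own axis. Three to five tea lights are present; an absent one reads None all the time
- tl3 (a point): centre of a tea light: an aluminium cup 38 mm across, 18 mm high with its wick (the cup's wall is 15 mm high), 16 g, standing loose on the table; the point is 9 mm above its underside, z is its own axis. Three to five tea lights are present; an absent one reads None all the time
- tl4 (a point): centre of a tea light: an aluminium cup 38 mm across, 18 mm high with its wick (the cup's wall is 15 mm high), 16 g, standing loose on the table; the point is 9 mm above its underside, z is its own axis. Three to five tea lights are present; an absent one reads None all the time
- mouth (a point): centre of the jar's mouth in the plane of its rim, 115 mm above the table, z up. The white stoneware jar stands fast in its round wooden foot, which is fixed; neither turns nor shifts. Mouth 80 mm wide inside; belly 125 mm across outside, 115 mm inside; inner floor 99 mm below the rim. Where the gaps of the thread are is not known: this frame's x and y say nothing of it
- flange (a point): point on the jar's axis level with the flat top of the neck's flange, 5 mm below the rim. Neck 89 mm, flange 99 mm across. Three gaps (34 degrees wide, 120 apart) let the lid's lugs drop; from the clockwise side of each a slot runs down 7 mm under the flange to an end stop 65 degrees on. A rib as high as the rim stands at the anticlockwise side of each gap and stops the lugs
- foot: round wooden foot of the jar, fixed, 152 mm across, 19 mm high; origin at the centre of its underside
- lid_grip (a point): grip point on the brass lid's axis, within its carrying loop; z is the lid's axis (up), y runs across the loop's width. Loop: upright flat frame 44 mm wide along y, 12 mm thick along x, bars 8 mm, flat outer sides, opening 28 mm wide, 42 mm high; its top is 18 mm above this point, the lid's top plate 32 mm below. The lid weighs 220 g and hangs on the hook at the start, its loop square across the wire
- lid_under (a point): centre of the underside of the lid's plate, 36 mm below lid_grip. Its height above the jar's rim: about 16 mm with the lugs lying on the flange (21 mm on the ribs' tops), where clockwise only runs against the ribs; 5 mm and level once the lugs have dropped through the gaps, after up to 120 degrees anticlockwise (then the ribs stop it; if it sits tilted, a lug is not in yet: turn on back); 0 when fully home
- lid_skirt (a point): centre of the lower edge of the lid's skirt, 57 mm below lid_grip. The lid is 115 mm across. Three lugs, 12 mm wide and 4 mm high, 120 degrees apart, stand inward at this edge. After the drop, fully home is about 65 to 85 degrees clockwise, sinking 5 mm. It turns easily; only its weight, the slot or a light push moves it down, so press it lightly (about 5 N) as it is turned
- hook (a point): lowest point (wire centre) of the hook, 165 mm above the table; wire 6 mm thick. Its frame's -x is the way the hook points and the lid is drawn off. To clear the tip the lid must rise 22 to 34 mm from where it hangs (higher, and its plate meets the wire from below), then move at least 35 mm along -x. The arm runs back along +x, rising 18 mm, to a post 80 mm behind, 186 mm high
- hook_tip (a point): upturned tip of the hook, 16 mm from hook along its -x; the wire's top end is 23 mm above hook
- stand: fixed hook stand; origin on the table under the hook, x towards the post. Foot plate 110 x 90 mm, 10 mm thick, from under the hook to 110 mm behind it
- matches: matchbox 62 x 110 x 22 mm, a bystander behind the tea lights; origin at the centre of its underside
- bell: counter bell, 71 mm across and 62 mm high, a bystander behind the tea lights; origin at the centre of its underside
- cup: empty brass cup 63 mm across and 46 mm high, a bystander behind the tea lights; origin at the centre of its underside
Things that resemble listed ones, but are neither listed nor needed, are in the scene too. Leave any black look-alike of the part that bears tl0 alone. What is shaped like the part that bears tl3 but orange is not meant.

How it is judged:
On the way, in this order (a step that is already met when the one before it is completed fails the run):
1. all tea lights lie in the jar (horizontal distance between each of tl0, tl1, tl2, tl3, tl4 and mouth below 0.056 m and z of tl0 in the frame of mouth between -0.115 and -0.02 m and z of tl1 in the frame of mouth between -0.115 and -0.02 m and z of tl2 in the frame of mouth between -0.115 and -0.02 m and z of tl3 in the frame of mouth between -0.115 and -0.02 m and z of tl4 in the frame of mouth between -0.115 and -0.02 m), for 0.2 s.
2. the lid sits level on the neck with its lugs dropped through the gaps (grip point less than 43 mm above the rim) (z of lid_grip in the frame of mouth between 0.033 and 0.0432 m and horizontal distance between lid_grip and mouth below 0.006 m and angle between lid_grip's own z axis and vertical below 0.06 rad), for 0.1 s.
3. the lid is screwed fully home (within 1.5 mm) (z of lid_grip in the frame of mouth between 0.033 and 0.0375 m and horizontal distance between lid_grip and mouth below 0.006 m and angle between lid_grip's own z axis and vertical below 0.06 rad), for 0.2 s.
At the end, for the whole second after the job is handed in: Every tea light present lies inside the jar, below its rim, and the lid is on the jar, level (within 0.06 rad), centred (within 6 mm) and screwed down to within 1.5 mm of fully home, its loop's grip point 36 mm above the rim (all of step 1 and all of step 3); the robot touches nothing.
It fails at once if the matchbox is knocked aside by more than 3 cm (distance of matches from where it was at the start of the episode above 0.03 m).
It fails at once if the counter bell is knocked aside by more than 3 cm (distance of bell from where it was at the start of the episode above 0.03 m).
It fails at once if the empty brass cup is knocked aside by more than 3 cm (distance of cup from where it was at the start of the episode above 0.03 m).
Of tealight_0, tealight_1, tealight_2, tealight_3, tealight_4 only 3 to 5 are there at a start; the rules pass over those that are not, and their reading is None.
At some moment in a run one of tealight_0, tealight_1, tealight_2, tealight_3, tealight_4 may be knocked a few centimetres aside while the robot is not near it.
Once in a run the grip may slacken for a moment while it holds something.
It also fails if it takes over 210 s, if anything falls off the work surface, if the arm or the gripper's body presses on something with over 40 N, if the wrist force passes 120 N, or if a joint passes its speed limit or range.

## Working session

There is one attempt and no reset: what is moved stays moved. The work goes in short steps, Python scripts to look and compute and a tool call to move; the robot and the scene stay as the last step left them, time stands still between calls to the robot, and variables do not carry over. Pictures are saved under pics/ and viewed, at most 14 in all, crops included, and the job is handed in when it is done.

Besides the shell and the picture viewer there is one more tool, called as name(argument=value, ...), one argument or row to a line, values as JSON. move_arm: Moves the arm, as the interface text tells. Its arguments: {"type":"object","properties":{"series":{"type":"array"},"grip_force":{"type":"number"}},"required":["series"]}

```bash
mkdir -p pics; cat > h.py <<'E'
import numpy as np, cv2
from rig import env
def shot(n,f=None):
    im=env.get_image(n)
    if f: cv2.imwrite('pics/'+f,im['pixels'][:,:,::-1])
    return im
def ray(im,u,v,fish=False):
    x=np.array([(u-im['cx'])/im['fx'],(v-im['cy'])/im['fy']])
    if fish:
        r=np.linalg.norm(x); d=np.array([*(x/max(r,1e-9)*np.sin(r)),np.cos(r)])
    else: d=np.array([*x,1.])
    R=np.array(im['R']);t=np.array(im['t'])
    return -R.T@t, R.T@d
def plane(im,u,v,z,fish=False):
    o,d=ray(im,u,v,fish); return o+d*(z-o[2])/d[2]
def proj(im,X):
    c=np.array(im['R'])@np.array(X)+np.array(im['t']); return np.array([im['cx']+im['fx']*c[0]/c[2],im['cy']+im['fy']*c[1]/c[2]])
def tri(a,b):
    (o1,d1),(o2,d2)=a,b
    s=np.linalg.lstsq(np.c_[d1,-d2],o2-o1,rcond=None)[0]
    p,q=o1+s[0]*d1,o2+s[1]*d2
    return (p+q)/2,np.linalg.norm(p-q)
E
python3 - <<'E'
from h import *
for n in('top','side'):
    im=shot(n,n+'0.png'); R=np.array(im['R']); print(n,im['fx'],im['cx'],im['cy'],(-R.T@np.array(im['t'])).round(3),R.round(2).tolist())
s=env.get_state();print({k:np.round(v,3).tolist() for k,v in s.items()},env.grasp_offset)
E
```

```text
top 477.00793026172636 318.1466338751405 193.89176010621657 [0.351 0.019 1.093] [[-0.12, -0.99, 0.0], [-0.97, 0.12, -0.23], [0.22, -0.03, -0.97]]
side 481.60989302407444 319.6743158685536 202.09873644812495 [ 0.503 -0.985  0.965] [[1.0, -0.04, -0.0], [-0.03, -0.65, -0.76], [0.03, 0.76, -0.65]]
{'clock': 0.1, 'q': [1.102, 0.092, 1.232, 0.0, 1.82, -0.057], 'dq': [-0.0, 0.001, -0.002, 0.0, 0.0, -0.001], 'tau': [0.002, -46.021, -41.922, -0.0, 0.011, -0.0], 'ee_pos': [0.24, 0.55, 0.191], 'tcp_rot': [-0.642, -3.075, 0.003], 'force': [0.04, -0.152, -0.246], 'moment': [0.075, 0.013, 0.049], 'finger_force': 0.0, 'opening': 0.999} 0.0187
```

View pics/top0.png

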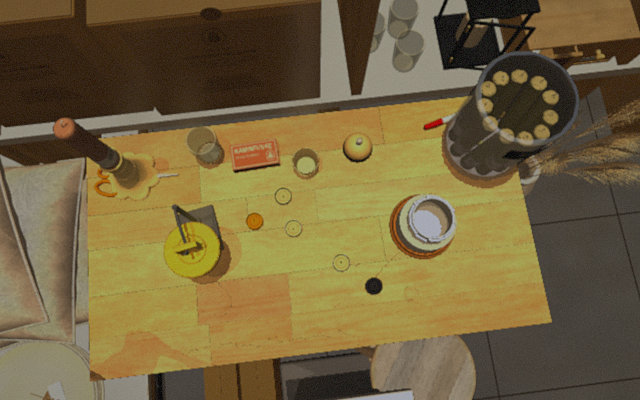

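View pics/side0.png

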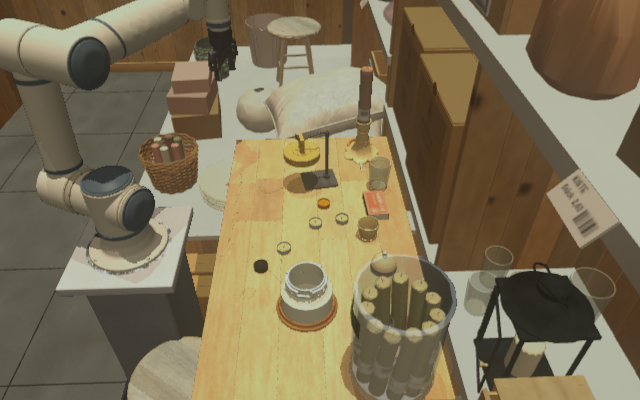

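The top view shows tea lights at (283,196), (293,229) and (341,262). The look-alikes are black at (374,286) and orange at (255,221). The jar's mouth is at about (433,220), the lid and hook at about (190,248). The three silver ones fit the description; I'll confirm them in an enlarged crop.

```bash
python3 - <<'E'
from h import *
t=cv2.imread('pics/top0.png'); s=cv2.imread('pics/side0.png')
a=cv2.resize(t[150:310,130:470],None,fx=2.35,fy=2.35,interpolation=cv2.INTER_CUBIC)
b=cv2.resize(s[125:285,230:400],None,fx=1,fy=1)
cv2.imwrite('pics/c1.png',a)
b=cv2.resize(s[120:335,225:425],None,fx=2.75,fy=2.75,interpolation=cv2.INTER_CUBIC); cv2.imwrite('pics/c2.png',b)
T=env.get_image('top')
for n,u,v in(('a',283.5,196.5),('b',293.5,229),('c',341.5,263)): print(n,plane(T,u,v,.015).round(4))
E
```

```text
a [0.6021 0.0684 0.015 ]
b [0.5237 0.0537 0.015 ]
c [ 0.4341 -0.0448  0.015 ]
```

View pics/c1.png

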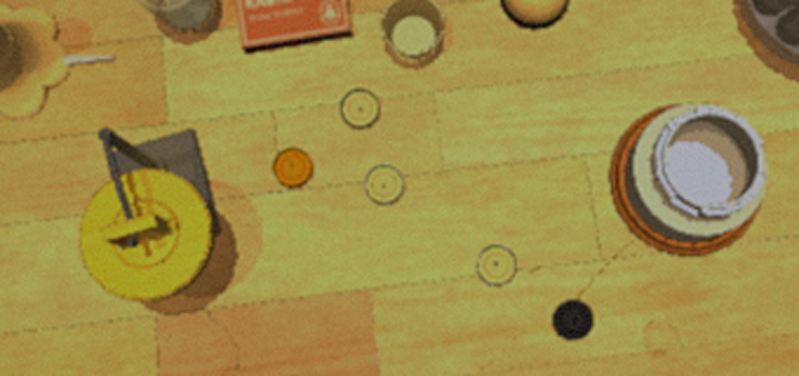

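View pics/c2.png

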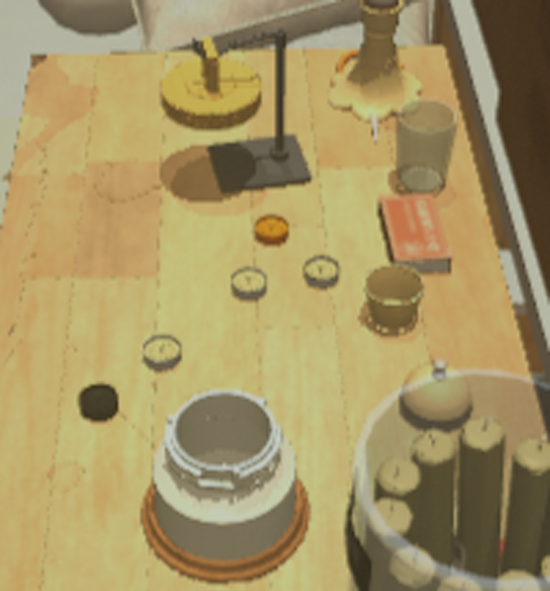

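The crops confirm three silver tea lights, with the black and orange ones left alone. The hook arm runs from the post at c1 (105,133) to the loop at about (139,232).

```bash
python3 - <<'E'
from h import *
T=env.get_image('top');S=env.get_image('side')
c1=lambda u,v:(130+u/2.35,150+v/2.35); c2=lambda u,v:(225+u/2.75,120+v/2.75)
print('orange',plane(T,255,221,.015).round(3),'black',plane(T,374,286,.015).round(3))
for n,p in(('a',(321,269)),('b',(249,281)),('c',(162,350))): print(n,plane(S,*c2(*p),.015).round(4))
for n,p,q in(('posttop',(105,133),(280,36)),('loop',(139,232),(207,48))):print(n,tri(ray(T,*c1(*p)),ray(S,*c2(*q))))
def mask(im,lo,hi,box):
    hsv=cv2.cvtColor(im['pixels'],cv2.COLOR_RGB2HSV);m=cv2.inRange(hsv,lo,hi);k=np.zeros_like(m);x0,y0,x1,y1=box;k[y0:y1,x0:x1]=255;return m&k
def big(m): 
    c=max(cv2.findContours(m,cv2.RETR_EXTERNAL,cv2.CHAIN_APPROX_NONE)[0],key=cv2.contourArea); return cv2.convexHull(c)[:,0].astype(float)
def circ(P):
    A=np.c_[2*P[:,:2],np.ones(len(P))];s=np.linalg.lstsq(A,(P[:,:2]**2).sum(1),rcond=None)[0];r=np.sqrt(s[2]+s[:2]@s[:2]);return s[:2].round(4),r.round(4),np.abs(np.linalg.norm(P[:,:2]-s[:2],axis=1)-r).max().round(4)
for im,box,nm in((T,(155,215,228,285),'T'),(S,(275,130,330,175),'S')):
    m=mask(im,(20,150,60),(36,255,255),box);h=big(m);print('lid',nm,len(h),h.min(0),h.max(0))
    print([circ(np.array([plane(im,u,v,z) for u,v in h])) for z in(.10,.125)])
hsv=cv2.cvtColor(T['pixels'],cv2.COLOR_RGB2HSV)
for p in((432,198),(453,230),(410,235),(425,222),(403,220)):print(p,hsv[p[1],p[0]])
m=mask(T,(0,0,110),(180,60,255),(385,185,465,260));cv2.imwrite('pics/m.png',m);h=big(m);print('neck',circ(np.array([plane(T,u,v,.11) for u,v in h])))
t=cv2.imread('pics/top0.png');
cv2.imwrite('pics/c3.png',np.hstack([cv2.resize(x,(400,400),interpolation=cv2.INTER_CUBIC) for x in(t[180:270,385:475],t[200:290,150:240])]))
E
```

```text
orange [0.553 0.139 0.015] black [ 0.375 -0.11   0.015]
a [0.6047 0.0648 0.015 ]
b [0.5271 0.0489 0.015 ]
c [ 0.437  -0.0496  0.015 ]
posttop (array([0.56995688, 0.27497534, 0.17569195]), np.float64(0.0007461715462835351))
loop (array([0.48631229, 0.25216789, 0.17597294]), np.float64(0.004133566651186976))
lid T 28 [155. 215.] [220. 278.]
[(array([0.5083, 0.2778]), np.float64(0.0699), np.float64(0.0178)), (array([0.5043, 0.2713]), np.float64(0.0682), np.float64(0.0173))]
lid S 15 [284. 142.] [319. 161.]
[(array([0.4904, 0.2903]), np.float64(0.0563), np.float64(0.0033)), (array([0.4907, 0.2535]), np.float64(0.0547), np.float64(0.0032))]
(432, 198) [ 30  13 139]
(453, 230) [ 28  41 167]
(410, 235) [ 32  57 173]
(425, 222) [117  14 181]
(403, 220) [ 33  63 169]
neck (array([ 0.4961, -0.239 ]), np.float64(0.0509), np.float64(0.0029))
```

View pics/c3.png

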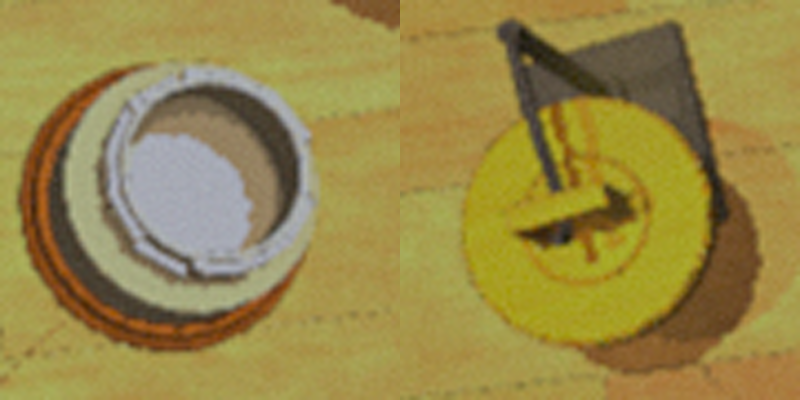

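The left half shows the jar's inner rim centred at c3 (212,174). The right half shows the loop's top bar from c3 (512,222) to (605,190) and the plate centred at about (589,220).

```bash
python3 - <<'E'
from h import *
T=env.get_image('top');S=env.get_image('side')
j=lambda u,v:(385+u/4.444,180+v/4.444); l=lambda u,v:(150+(u-400)/4.444,200+v/4.444)
E=[(122,174),(302,174),(212,85),(212,262)]
P=[plane(T,*j(*p),.115) for p in E];print(np.round(P,4),np.mean(P,0))
P=[plane(T,*j(*p),.111) for p in [(104,172),(316,172),(210,65),(210,280)]];print(np.round(P,4),np.mean(P,0))
print('plate',np.mean([plane(T,*l(*p),.124) for p in[(465,220),(713,220),(589,96),(589,345)]],0))
A,B=plane(T,*l(512,222),.176),plane(T,*l(605,190),.176);print('bar',A,B,(A+B)/2,np.degrees(np.arctan2(*(B-A)[[1,0]])))
pt=plane(T,*l(510,30),.186);print(pt)
E
```

```text
[[ 0.4984 -0.1973  0.115 ]
 [ 0.4882 -0.281   0.115 ]
 [ 0.5353 -0.2466  0.115 ]
 [ 0.4525 -0.2319  0.115 ]] [ 0.49357731 -0.23922308  0.115     ]
[[ 0.5009 -0.19    0.111 ]
 [ 0.4889 -0.2889  0.111 ]
 [ 0.5458 -0.2485  0.111 ]
 [ 0.4447 -0.2306  0.111 ]] [ 0.49507223 -0.23948839  0.111     ]
plate [0.48961792 0.25827442 0.124     ]
bar [0.4851132  0.27854781 0.176     ] [0.49411132 0.23776805 0.176     ] [0.48961226 0.25815793 0.176     ] -77.55697640482481
[0.56755339 0.27204889 0.186     ]
```

move_arm(
  series=[
    {"offset":[0.03,-0.06,0.03],"twist":0.18,"jaw":0},
    {"offset":[0.06,-0.12,0.05],"twist":0.36,"jaw":0},
    {"offset":[0.09,-0.18,0.05],"twist":0.36,"jaw":0},
    {"offset":[0.12,-0.24,0.05],"twist":0.36,"jaw":0},
    {"offset":[0.15,-0.3,0.05],"twist":0.36,"jaw":0},
    {"offset":[0.18,-0.36,0.05],"twist":0.36,"jaw":0},
    {"offset":[0.18,-0.42,0.05],"twist":0.36,"jaw":0},
    {"offset":[0.18,-0.48,0.05],"twist":0.36,"jaw":0},
  ],
  grip_force=30,
)

```text
clock: 1.35
ee_pos: [0.4187, 0.0961, 0.2423]
tcp_rot: [0.081, 3.14, -0.0]
force: [1.4, -0.6, 0.4]
opening: 0.996
finger_force: 0.0
```

move_arm(
  series=[
    {"offset":[0.005,-0.06,-0.03],"twist":0.05,"jaw":0},
    {"offset":[0.015,-0.117,-0.09],"twist":0.05,"jaw":0},
    {"offset":[0.015,-0.117,-0.14],"twist":0.05,"jaw":0},
    {"offset":[0.015,-0.117,-0.16],"twist":0.05,"jaw":0},
    {"offset":[0.015,-0.117,-0.16],"twist":0.05,"jaw":0},
  ],
)

```text
clock: 1.98
ee_pos: [0.4318, -0.019, 0.08]
tcp_rot: [-0.004, -3.137, -0.001]
force: [0.1, 0.8, -0.0]
opening: 1.001
finger_force: 0.0
```

```bash
python3 - <<'E'
from h import *
im=shot('wrist','w1.png');print(im['fx'],env.get_state()['ee_pos'])
T=env.get_image('top')
E
```

```text
309.70691628693146 [ 0.43309771 -0.01888478  0.08242861]
```

View pics/w1.png

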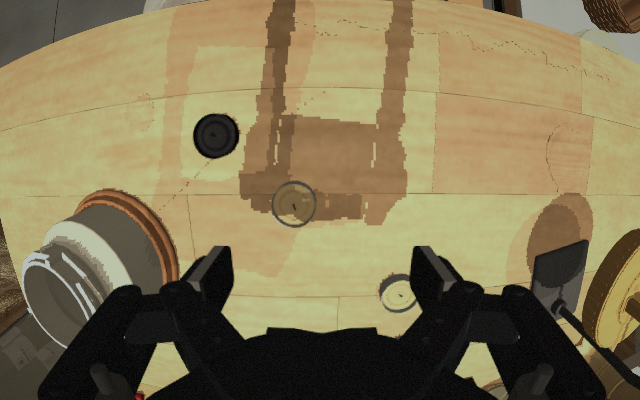

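Wrist view: tea light c at (294,204), b at (398,293), the black one at (216,136) and the jar on the left.

```bash
python3 - <<'E'
from h import *
im=shot('wrist')
for p in((294,204),(398,293)):print(plane(im,*p,.015,True).round(4))
E
```

```text
[ 0.4395 -0.042   0.015 ]
[0.5291 0.0548 0.015 ]
```

move_arm(
  series=[
    {"offset":[0.004,-0.026,0],"twist":0,"jaw":0},
    {"offset":[0.004,-0.026,-0.04],"twist":0,"jaw":0},
    {"offset":[0.004,-0.026,-0.07],"twist":0,"jaw":0},
    {"offset":[0.004,-0.026,-0.079],"twist":0,"jaw":0},
    {"offset":[0.004,-0.026,-0.079],"twist":0,"jaw":0.8},
    {"offset":[0.004,-0.026,-0.079],"twist":0,"jaw":0.8},
    {"offset":[0.004,-0.026,-0.079],"twist":0,"jaw":0.8},
  ],
  grip_force=30,
)

```text
clock: 3.0
ee_pos: [0.4385, -0.045, 0.005]
tcp_rot: [0.003, 3.139, -0.001]
force: [0.7, -0.7, -0.6]
opening: 0.377
finger_force: 0.0
```

move_arm(
  series=[
    {"offset":[0,0,0],"twist":0,"jaw":0.8},
    {"offset":[0,0,0],"twist":0,"jaw":0.8},
  ],
)

```text
clock: 3.25
ee_pos: [0.4376, -0.0449, 0.0037]
tcp_rot: [0.003, 3.141, -0.0]
force: [-0.0, 0.3, -0.3]
opening: 0.205
finger_force: 0.0
```

```bash
python3 - <<'E'
from h import *
im=shot('wrist','w2.png')
E
```

```text
(no output)
```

View pics/w2.png

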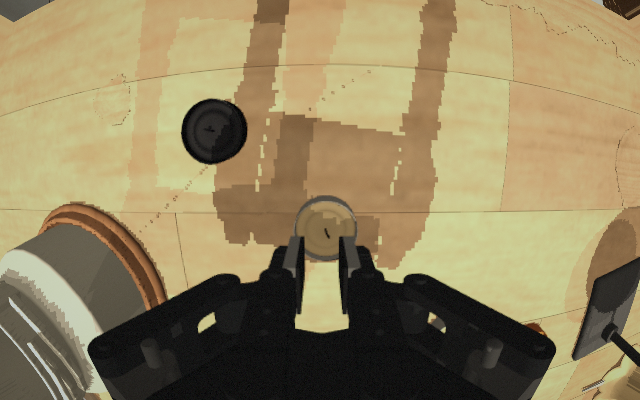

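The light was squeezed out towards -x. It now sits at (326,228), ahead of the fingertips. I'll open, back up and measure again.

move_arm(
  series=[
    {"offset":[0,0,0],"twist":0,"jaw":0},
    {"offset":[0,0,0],"twist":0,"jaw":0},
    {"offset":[0,0,0.02],"twist":0,"jaw":0},
    {"offset":[0,0,0.05],"twist":0,"jaw":0},
    {"offset":[0,0,0.05],"twist":0,"jaw":0},
    {"offset":[0,0,0.05],"twist":0,"jaw":0},
  ],
)

```text
clock: 4.05
ee_pos: [0.4372, -0.0449, 0.0527]
tcp_rot: [-0.003, -3.141, -0.0]
force: [-0.1, -0.6, -1.0]
opening: 0.999
finger_force: 0.0
```

```bash
cat >> h.py <<'E'
def find(im,fish,z=.015,rect=(.35,.7,-.12,.12)):
    "silver rings via Hough"
    g=cv2.medianBlur(cv2.cvtColor(im['pixels'],cv2.COLOR_RGB2GRAY),3)
    c=cv2.HoughCircles(g,cv2.HOUGH_GRADIENT,1.5,12,param1=120,param2=22,minRadius=6 if not fish else 14,maxRadius=11 if not fish else 30)
    out=[]
    if c is not None:
        for u,v,r in c[0]:
            p=plane(im,u,v,z,fish)
            if rect[0]<p[0]<rect[1] and rect[2]<p[1]<rect[3]: out.append((u.round(1),v.round(1),r.round(1),p.round(4).tolist()))
    return out
E
python3 - <<'E'
from h import *
s=env.get_state();print(s['ee_pos'],s['tcp_rot'])
w=shot('wrist','w3.png');T=shot('top','t3.png');S=shot('side','s3.png')
for x in find(w,True):print('w',x)
for x in find(T,False):print('t',x)
t=cv2.imread('pics/t3.png')[180:300,260:400];s=cv2.imread('pics/s3.png')[190:280,250:355]
ww=cv2.imread('pics/w3.png')[120:320,180:460]
cv2.imwrite('pics/c4.png',np.vstack([np.hstack([cv2.resize(t,(400,300),interpolation=2),cv2.resize(s,(400,300),interpolation=2)]),np.hstack([cv2.resize(ww,(420,300)),np.zeros((300,380,3),'u1')])]))
E
```

```text
[ 0.43718238 -0.04485038  0.05267109] [-2.84498567e-03 -3.14079628e+00 -2.04255134e-04]
w (np.float32(237.8), np.float32(128.2), np.float32(24.0), [0.3771, -0.1049, 0.015])
w (np.float32(324.8), np.float32(204.8), np.float32(24.2), [0.4343, -0.0425, 0.015])
w (np.float32(432.8), np.float32(275.2), np.float32(20.9), [0.4964, 0.0486, 0.015])
t (np.float32(372.8), np.float32(285.8), np.float32(8.4), [0.376, -0.1071, 0.015])
t (np.float32(291.8), np.float32(227.2), np.float32(8.4), [0.5282, 0.0572, 0.015])
t (np.float32(282.8), np.float32(195.8), np.float32(6.4), [0.6041, 0.0699, 0.015])
t (np.float32(323.2), np.float32(210.8), np.float32(10.0), [0.5576, -0.0189, 0.015])
t (np.float32(305.2), np.float32(165.8), np.float32(8.2), [0.6696, 0.0098, 0.015])
```

View pics/c4.png

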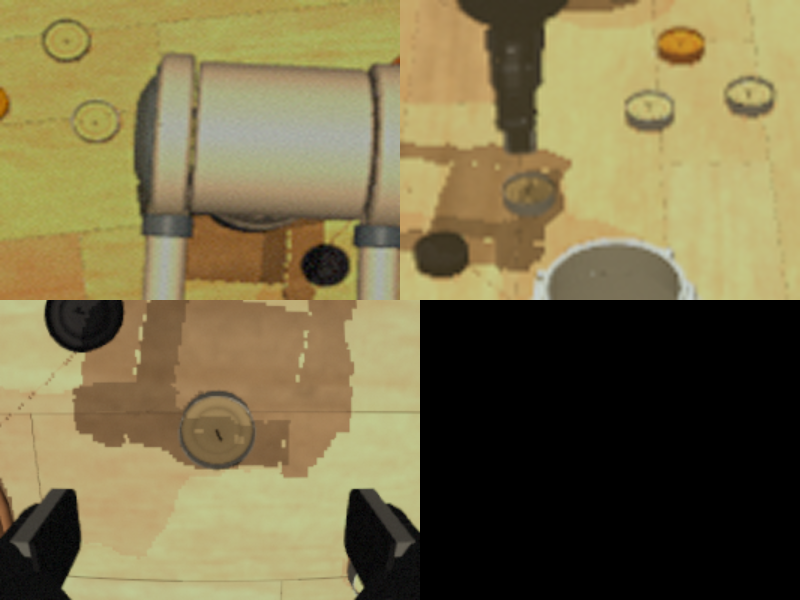

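```bash
cat >> h.py <<'E'
def fproj(im,X):
    c=np.array(im['R'])@np.array(X)+np.array(im['t']); th=np.arctan2(np.hypot(c[0],c[1]),c[2]); n=c[:2]/np.hypot(c[0],c[1])
    return np.array([im['cx']+im['fx']*th*n[0],im['cy']+im['fy']*th*n[1]])
E
python3 - <<'E'
from h import *
w=shot('wrist');R=np.array(w['R']);print('cam',-R.T@np.array(w['t']),R.round(2).tolist())
e=np.array(env.get_state()['ee_pos'])
print(fproj(w,e),fproj(w,e*[1,1,0]+[0,0,.009]),[fproj(w,e+[dx,dy,.012]).round() for dx in(-.011,.011) for dy in(-.0425,.0425)])
S=env.get_image('side');print('c side',plane(S,284.1,248.5,.015),plane(S,284.1,248.5,.0))
print(proj(S,e), proj(S,e+[0,.0425,.013]), proj(S,e+[0,-.0425,.013]))
E
```

```text
cam [ 0.37164248 -0.04504246  0.23362983] [[0.0, 1.0, 0.0], [0.97, -0.0, 0.26], [0.26, 0.0, -0.97]]
[321.65885958 226.07092051] [321.53398081 206.67909999] [array([249., 215.]), array([394., 215.]), array([252., 249.]), array([392., 249.])]
c side [ 0.43763275 -0.05435359  0.015     ] [ 4.36602047e-01 -3.96745343e-02 -1.11022302e-16]
[283.18756969 236.32045609] [283.27314425 222.16792728] [282.59444283 244.08982384]
```

```bash
python3 - <<'E'
from h import *
w=shot('wrist');e=np.array(env.get_state()['ee_pos'])
for h in(0,.01,.02,.03,.04):print(h,fproj(w,e+[-.011,-.0425,h]).round(),'shut',fproj(w,e+[-.011,-.0085,h]).round(),fproj(w,e+[-.011,.0085,h]).round())
E
```

```text
0 [253. 209.] shut [308. 209.] [336. 209.]
0.01 [250. 214.] shut [307. 214.] [336. 214.]
0.02 [246. 219.] shut [306. 220.] [337. 220.]
0.03 [242. 225.] shut [305. 226.] [338. 226.]
0.04 [237. 232.] shut [304. 233.] [339. 233.]
```

```bash
python3 - <<'E'
from h import *
w=shot('wrist');e=np.array(env.get_state()['ee_pos'])
for h in(.05,.06,.073,.09,.113):print(h,[fproj(w,e+[dx,.0,h]).round()[1] for dx in(-.0425,-.038,-.02,0)])
for h in(.0,.013,.03,.04,.05):print(h,[fproj(w,e+[dx,-.0425,h]).round() for dx in(-.011,0,.011)])
q=env.get_state()['q'];print(q)
E
```

```text
0.05 [np.float64(172.0), np.float64(183.0), np.float64(222.0), np.float64(262.0)]
0.06 [np.float64(177.0), np.float64(188.0), np.float64(230.0), np.float64(272.0)]
0.073 [np.float64(183.0), np.float64(196.0), np.float64(242.0), np.float64(287.0)]
0.09 [np.float64(195.0), np.float64(209.0), np.float64(262.0), np.float64(311.0)]
0.113 [np.float64(219.0), np.float64(237.0), np.float64(301.0), np.float64(355.0)]
0.0 [array([253., 209.]), array([254., 226.]), array([256., 242.])]
0.013 [array([249., 216.]), array([250., 233.]), array([251., 250.])]
0.03 [array([242., 225.]), array([243., 245.]), array([245., 263.])]
0.04 [array([237., 232.]), array([239., 252.]), array([241., 271.])]
0.05 [array([232., 240.]), array([234., 261.]), array([236., 280.])]
[-1.79667475e-01 -3.36748163e-01  1.87112301e+00 -2.28682981e-06
  1.60821085e+00 -1.74864461e+00]
```

move_arm(
  series=[
    {"offset":[0,0,-0.03],"twist":0,"jaw":0},
    {"offset":[0,0,-0.045],"twist":0,"jaw":0},
    {"offset":[0,0,-0.05],"twist":0,"jaw":0},
    {"offset":[0,0,-0.053],"twist":0,"jaw":0},
    {"offset":[0,0,-0.056],"twist":0,"jaw":0},
    {"offset":[0,0,-0.058],"twist":0,"jaw":0},
    {"offset":[0,0,-0.058],"twist":0,"jaw":0},
  ],
)

```text
clock: 5.28
ee_pos: [0.4376, -0.0449, -0.0044]
tcp_rot: [0.003, 3.141, -0.0]
force: [0.0, 0.3, 0.2]
opening: 0.998
finger_force: 0.0
```

move_arm(
  series=[
    {"offset":[0,0,-0.004],"twist":0,"jaw":0},
    {"offset":[0,0,-0.007],"twist":0,"jaw":0},
    {"offset":[0,0,-0.01],"twist":0,"jaw":0},
    {"offset":[0,0,-0.01],"twist":0,"jaw":0},
  ],
)

```text
clock: 5.78
ee_pos: [0.4372, -0.0448, -0.0149]
tcp_rot: [-0.003, -3.141, -0.0]
force: [-0.0, 0.9, 0.3]
opening: 1.005
finger_force: 0.0
```

move_arm(
  series=[
    {"offset":[0,0,-0.003],"twist":0,"jaw":0},
    {"offset":[0,0,-0.005],"twist":0,"jaw":0},
    {"offset":[0,0,-0.008],"twist":0,"jaw":0},
    {"offset":[0,0,-0.008],"twist":0,"jaw":0},
  ],
)

```text
clock: 6.28
ee_pos: [0.4373, -0.0448, -0.0229]
tcp_rot: [-0.003, -3.141, -0.0]
force: [-0.1, 0.1, 0.7]
opening: 0.998
finger_force: 0.0
```

```bash
python3 - <<'E'
from h import *
shot('wrist','w5.png');shot('side','s5.png')
a=cv2.imread('pics/w5.png')[100:400,120:520];s=cv2.imread('pics/s5.png')[170:280,230:340]
cv2.imwrite('pics/c5.png',np.hstack([a,cv2.resize(s,(300,300),interpolation=2)]))
E
```

```text
(no output)
```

View pics/c5.png

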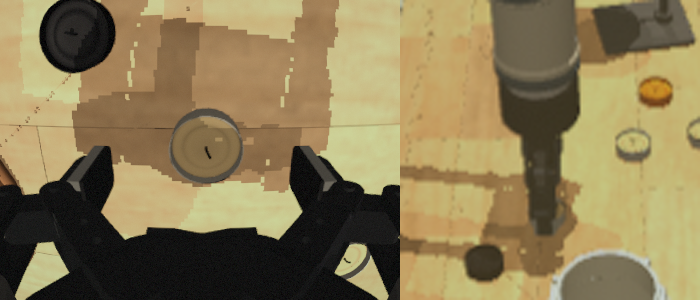

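c5 shows the jaws still above the light and on both sides of it. The light is at (206,146) and the near fingertip is at (545,233) in the side half. The true tips are evidently higher than the reported TCP, so I'll measure by how much.

```bash
python3 - <<'E'
from h import *
S=env.get_image('side');w=env.get_image('wrist')
for z in(0,.01,.02,.03):print(z,[proj(S,[.437,y,z]).round(1) for y in(-.087,-.102)], fproj(w,[.437,-.045,z]).round(), fproj(w,[.426,-.0875,z]).round())
E
```

```text
0 [array([283.9, 261. ]), array([283.8, 265.2])] [322. 239.] [245. 220.]
0.01 [array([283.7, 258.5]), array([283.6, 262.6])] [322. 246.] [240. 226.]
0.02 [array([283.5, 255.9]), array([283.4, 260.1])] [322. 254.] [235. 233.]
0.03 [array([283.3, 253.3]), array([283.2, 257.5])] [322. 263.] [230. 240.]
```

move_arm(
  series=[
    {"offset":[0,0.002,-0.004],"twist":0,"jaw":0},
    {"offset":[0,0.002,-0.008],"twist":0,"jaw":0},
    {"offset":[0,0.002,-0.012],"twist":0,"jaw":0},
    {"offset":[0,0.002,-0.012],"twist":0,"jaw":0.4},
    {"offset":[0,0.002,-0.012],"twist":0,"jaw":0.6},
    {"offset":[0,0.002,-0.012],"twist":0,"jaw":0.75},
    {"offset":[0,0.002,-0.012],"twist":0,"jaw":0.75},
    {"offset":[0,0.002,-0.012],"twist":0,"jaw":0.75},
  ],
)

```text
clock: 7.48
ee_pos: [0.4378, -0.043, -0.0341]
tcp_rot: [0.003, 3.141, -0.0]
force: [-0.5, -0.0, 2.9]
opening: 0.422
finger_force: 30.2
```

move_arm(
  series=[
    {"offset":[0,0,0.05],"twist":0,"jaw":0.75},
    {"offset":[0,0,0.1],"twist":0,"jaw":0.75},
    {"offset":[0.01,-0.02,0.15],"twist":0,"jaw":0.75},
    {"offset":[0.03,-0.07,0.16],"twist":0,"jaw":0.75},
    {"offset":[0.045,-0.12,0.16],"twist":0,"jaw":0.75},
    {"offset":[0.056,-0.17,0.16],"twist":0,"jaw":0.75},
    {"offset":[0.056,-0.196,0.16],"twist":0,"jaw":0.75},
    {"offset":[0.056,-0.196,0.16],"twist":0,"jaw":0.75},
  ],
)

```text
clock: 8.48
ee_pos: [0.493, -0.2404, 0.1245]
tcp_rot: [-0.007, -3.14, -0.001]
force: [-0.2, 0.2, -0.6]
opening: 0.417
finger_force: 30.2
```

```bash
python3 - <<'E'
from h import *
shot('wrist','w6.png');S=shot('side','s6.png');print(env.get_state()['ee_pos'],env.get_state()['opening'])
a=cv2.imread('pics/w6.png')[100:400,120:520];s=cv2.imread('pics/s6.png')[170:330,230:400]
cv2.imwrite('pics/c6.png',np.hstack([a,cv2.resize(s,(319,300),interpolation=2)]))
e=np.array(env.get_state()['ee_pos']);print(proj(S,e),proj(S,e+[0,0,.036]))
E
```

```text
[ 0.49331427 -0.23844607  0.12504844] 0.4175507425517697
[304.3226367  271.70823017] [303.96482464 261.03135705]
```

View pics/c6.png

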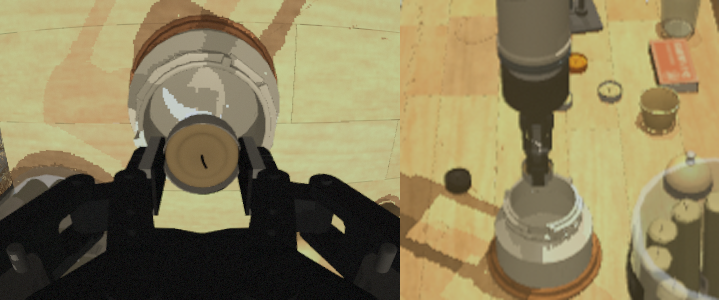

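c6 shows the light held at (203,153), with the mouth below it at about (208,112). I'll lower it and release.

move_arm(
  series=[
    {"offset":[0.001,-0.001,-0.02],"twist":0,"jaw":0.75},
    {"offset":[0.001,-0.001,-0.035],"twist":0,"jaw":0.75},
    {"offset":[0.001,-0.001,-0.035],"twist":0,"jaw":0.75},
    {"offset":[0.001,-0.001,-0.035],"twist":0,"jaw":0.2},
    {"offset":[0.001,-0.001,-0.035],"twist":0,"jaw":0},
    {"offset":[0.001,-0.001,-0.035],"twist":0,"jaw":0},
    {"offset":[0.001,-0.001,0.03],"twist":0,"jaw":0},
    {"offset":[0.001,-0.001,0.03],"twist":0,"jaw":0},
  ],
)

```text
clock: 9.57
ee_pos: [0.4966, -0.2411, 0.1618]
tcp_rot: [0.003, 3.133, -0.008]
force: [-0.1, -0.5, 1.0]
opening: 1.001
finger_force: 0.0
```

```bash
python3 - <<'E'
from h import *
w=shot('wrist','w7.png');T=shot('top','t7.png');print(env.get_state()['ee_pos'])
for x in find(T,False):print('t',x)
h=find(w,True,rect=(.3,.8,-.4,.4))
for x in h:print('w',x)
E
```

```text
[ 0.49524412 -0.24036019  0.15727547]
t (np.float32(372.8), np.float32(285.8), np.float32(8.4), [0.376, -0.1071, 0.015])
t (np.float32(293.2), np.float32(227.2), np.float32(8.4), [0.5278, 0.0538, 0.015])
t (np.float32(282.8), np.float32(195.8), np.float32(6.4), [0.6041, 0.0699, 0.015])
t (np.float32(306.8), np.float32(158.2), np.float32(10.0), [0.6875, 0.0042, 0.015])
w (np.float32(323.2), np.float32(180.8), np.float32(17.4), [0.4992, -0.2399, 0.015])
w (np.float32(294.8), np.float32(150.8), np.float32(24.2), [0.4664, -0.2701, 0.015])
w (np.float32(326.2), np.float32(134.2), np.float32(29.2), [0.449, -0.2367, 0.015])
w (np.float32(302.2), np.float32(177.8), np.float32(29.2), [0.4958, -0.2626, 0.015])
w (np.float32(348.8), np.float32(152.2), np.float32(29.2), [0.4681, -0.2127, 0.015])
w (np.float32(344.2), np.float32(140.2), np.float32(25.8), [0.4553, -0.2177, 0.015])
w (np.float32(321.8), np.float32(168.8), np.float32(27.5), [0.486, -0.2415, 0.015])
w (np.float32(341.2), np.float32(180.8), np.float32(29.2), [0.4992, -0.2204, 0.015])
w (np.float32(308.2), np.float32(140.2), np.float32
[... 2459 characters left out ...]
[0.5975, 0.0517, 0.015])
w (np.float32(533.2), np.float32(201.8), np.float32(20.3), [0.5234, 0.0349, 0.015])
w (np.float32(299.2), np.float32(206.2), np.float32(17.6), [0.528, -0.2665, 0.015])
w (np.float32(347.2), np.float32(224.2), np.float32(20.9), [0.5492, -0.2129, 0.015])
w (np.float32(356.2), np.float32(185.2), np.float32(16.0), [0.5042, -0.204, 0.015])
w (np.float32(608.2), np.float32(170.2), np.float32(22.6), [0.4742, 0.1935, 0.015])
w (np.float32(281.2), np.float32(201.8), np.float32(14.4), [0.5228, -0.2864, 0.015])
w (np.float32(318.8), np.float32(203.2), np.float32(16.0), [0.5245, -0.2449, 0.015])
w (np.float32(474.8), np.float32(260.2), np.float32(22.2), [0.6016, -0.0444, 0.015])
```

View pics/w7.png

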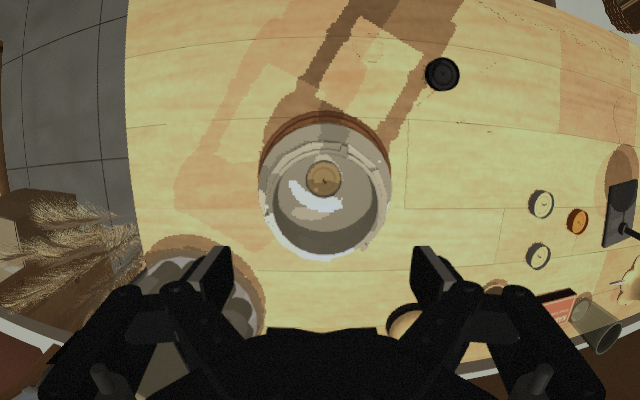

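w7 shows the first light inside the jar at (324,180). b is at (541,204) and a at (538,256), both unmoved. Next is b.

move_arm(
  series=[
    {"offset":[0.005,0.05,0],"twist":0,"jaw":0},
    {"offset":[0.01,0.1,0],"twist":0,"jaw":0},
    {"offset":[0.016,0.15,0],"twist":0,"jaw":0},
    {"offset":[0.022,0.2,-0.02],"twist":0,"jaw":0},
    {"offset":[0.028,0.25,-0.05],"twist":0,"jaw":0},
    {"offset":[0.032,0.292,-0.09],"twist":0,"jaw":0},
    {"offset":[0.032,0.292,-0.1],"twist":0,"jaw":0},
    {"offset":[0.032,0.292,-0.1],"twist":0,"jaw":0},
  ],
)

```text
clock: 10.68
ee_pos: [0.5254, 0.0517, 0.0538]
tcp_rot: [-0.002, -3.138, 0.001]
force: [0.7, 0.1, 0.2]
opening: 0.999
finger_force: 0.0
```

```bash
python3 - <<'E'
from h import *
w=shot('wrist','w8.png');e=env.get_state()['ee_pos'];print(e)
for x in find(w,True,rect=(e[0]-.03,e[0]+.03,e[1]-.03,e[1]+.03)):print('w',x)
print('under tcp',fproj(w,[e[0],e[1],.015]))
E
```

```text
[0.52637968 0.05125678 0.05539764]
w (np.float32(326.2), np.float32(209.2), np.float32(22.2), [0.5262, 0.0551, 0.015])
under tcp [321.0393677  209.46003582]
```

move_arm(
  series=[
    {"offset":[0,0.002,-0.04],"twist":0,"jaw":0},
    {"offset":[0,0.002,-0.075],"twist":0,"jaw":0},
    {"offset":[0,0.002,-0.089],"twist":0,"jaw":0},
    {"offset":[0,0.002,-0.089],"twist":0,"jaw":0.4},
    {"offset":[0,0.002,-0.089],"twist":0,"jaw":0.6},
    {"offset":[0,0.002,-0.089],"twist":0,"jaw":0.75},
    {"offset":[0,0.002,-0.089],"twist":0,"jaw":0.75},
    {"offset":[0,0.002,-0.089],"twist":0,"jaw":0.75},
  ],
)

```text
clock: 11.72
ee_pos: [0.528, 0.0541, -0.0312]
tcp_rot: [0.003, 3.138, -0.0]
force: [0.3, -0.6, 5.8]
opening: 0.422
finger_force: 30.1
```

move_arm(
  series=[
    {"offset":[0,0,0.05],"twist":0,"jaw":0.75},
    {"offset":[0,0,0.1],"twist":0,"jaw":0.75},
    {"offset":[0,-0.03,0.15],"twist":0,"jaw":0.75},
    {"offset":[-0.01,-0.09,0.16],"twist":0,"jaw":0.75},
    {"offset":[-0.015,-0.145,0.16],"twist":0,"jaw":0.75},
    {"offset":[-0.02,-0.2,0.16],"twist":0,"jaw":0.75},
    {"offset":[-0.028,-0.25,0.16],"twist":0,"jaw":0.75},
    {"offset":[-0.03,-0.293,0.16],"twist":0,"jaw":0.75},
  ],
)

```text
clock: 12.72
ee_pos: [0.4961, -0.2409, 0.1272]
tcp_rot: [0.004, 3.141, -0.001]
force: [-0.0, -0.4, 0.8]
opening: 0.418
finger_force: 30.3
```

move_arm(
  series=[
    {"offset":[0,0,0],"twist":0,"jaw":0.75},
  ],
)

```text
clock: 12.85
ee_pos: [0.4959, -0.2415, 0.1266]
tcp_rot: [-0.009, -3.142, 0.001]
force: [-0.2, 0.1, 0.5]
opening: 0.42
finger_force: 30.4
```

move_arm(
  series=[
    {"offset":[0.002,0.001,-0.02],"twist":0,"jaw":0.75},
    {"offset":[0.002,0.001,-0.037],"twist":0,"jaw":0.75},
    {"offset":[0.002,0.001,-0.037],"twist":0,"jaw":0.75},
    {"offset":[0.002,0.001,-0.037],"twist":0,"jaw":0.2},
    {"offset":[0.002,0.001,-0.037],"twist":0,"jaw":0},
    {"offset":[0.002,0.001,-0.037],"twist":0,"jaw":0},
    {"offset":[0.002,0.001,0.025],"twist":0,"jaw":0},
    {"offset":[0.002,0.001,0.025],"twist":0,"jaw":0},
  ],
)

```text
clock: 13.85
ee_pos: [0.5008, -0.2392, 0.158]
tcp_rot: [0.003, 3.132, -0.008]
force: [-0.5, -0.6, 0.6]
opening: 0.999
finger_force: 0.0
```

```bash
python3 - <<'E'
from h import *
w=shot('wrist','w9.png');T=shot('top','t9.png');print(env.get_state()['ee_pos'])
for x in find(T,False):print('t',x)
E
```

```text
[ 0.49912939 -0.23831317  0.1529585 ]
t (np.float32(282.8), np.float32(195.8), np.float32(9.4), [0.6041, 0.0699, 0.015])
t (np.float32(374.2), np.float32(285.8), np.float32(8.4), [0.3756, -0.1104, 0.015])
t (np.float32(306.8), np.float32(164.2), np.float32(8.1), [0.6729, 0.0059, 0.015])
```

move_arm(
  series=[
    {"offset":[0.01,0.05,0],"twist":0,"jaw":0},
    {"offset":[0.025,0.105,0],"twist":0,"jaw":0},
    {"offset":[0.045,0.16,0],"twist":0,"jaw":0},
    {"offset":[0.065,0.21,-0.01],"twist":0,"jaw":0},
    {"offset":[0.085,0.255,-0.03],"twist":0,"jaw":0},
    {"offset":[0.106,0.306,-0.05],"twist":0,"jaw":0},
    {"offset":[0.106,0.306,-0.1],"twist":0,"jaw":0},
    {"offset":[0.106,0.306,-0.1],"twist":0,"jaw":0},
  ],
)

```text
clock: 14.95
ee_pos: [0.6003, 0.0685, 0.0447]
tcp_rot: [-0.001, -3.129, 0.001]
force: [-0.0, 0.1, -0.9]
opening: 0.999
finger_force: 0.0
```

```bash
python3 - <<'E'
from h import *
w=shot('wrist','w10.png');e=env.get_state()['ee_pos'];print(e)
for x in find(w,True,rect=(e[0]-.04,e[0]+.04,e[1]-.04,e[1]+.04)):print('w',x)
print('under tcp',fproj(w,[e[0],e[1],.015]))
E
```

```text
[0.60230299 0.06793542 0.04849725]
w (np.float32(327.8), np.float32(219.8), np.float32(24.2), [0.606, 0.0728, 0.015])
w (np.float32(288.8), np.float32(258.8), np.float32(25.8), [0.6371, 0.0436, 0.015])
under tcp [320.95826921 214.86278733]
```

move_arm(
  series=[
    {"offset":[0.001,0.003,-0.04],"twist":0,"jaw":0},
    {"offset":[0.001,0.003,-0.075],"twist":0,"jaw":0},
    {"offset":[0.001,0.003,-0.084],"twist":0,"jaw":0},
    {"offset":[0.001,0.003,-0.084],"twist":0,"jaw":0.4},
    {"offset":[0.001,0.003,-0.084],"twist":0,"jaw":0.6},
    {"offset":[0.001,0.003,-0.084],"twist":0,"jaw":0.75},
    {"offset":[0.001,0.003,-0.084],"twist":0,"jaw":0.75},
    {"offset":[0.001,0.003,-0.084],"twist":0,"jaw":0.75},
  ],
)

```text
clock: 16.0
ee_pos: [0.6069, 0.0711, -0.03]
tcp_rot: [0.003, 3.138, 0.0]
force: [-1.5, -0.1, 5.9]
opening: 0.41
finger_force: 30.0
```

move_arm(
  series=[
    {"offset":[0,0,0.05],"twist":0,"jaw":0.75},
    {"offset":[0,0,0.1],"twist":0,"jaw":0.75},
    {"offset":[-0.02,-0.02,0.15],"twist":0,"jaw":0.75},
    {"offset":[-0.04,-0.07,0.165],"twist":0,"jaw":0.75},
    {"offset":[-0.06,-0.125,0.165],"twist":0,"jaw":0.75},
    {"offset":[-0.08,-0.18,0.165],"twist":0,"jaw":0.75},
    {"offset":[-0.095,-0.235,0.165],"twist":0,"jaw":0.75},
    {"offset":[-0.109,-0.29,0.165],"twist":0,"jaw":0.75},
  ],
)

```text
clock: 17.0
ee_pos: [0.4959, -0.2206, 0.1333]
tcp_rot: [0.003, 3.14, -0.001]
force: [0.4, -0.4, -1.0]
opening: 0.406
finger_force: 30.2
```

move_arm(
  series=[
    {"offset":[0,-0.018,0],"twist":0,"jaw":0.75},
    {"offset":[0,-0.018,0],"twist":0,"jaw":0.75},
  ],
)

```text
clock: 17.25
ee_pos: [0.4965, -0.2375, 0.1326]
tcp_rot: [0.006, 3.141, 0.001]
force: [-0.3, 0.0, -0.6]
opening: 0.412
finger_force: 30.2
```

move_arm(
  series=[
    {"offset":[0,-0.001,-0.03],"twist":0,"jaw":0.75},
    {"offset":[0,-0.001,-0.042],"twist":0,"jaw":0.75},
    {"offset":[0,-0.001,-0.042],"twist":0,"jaw":0.75},
    {"offset":[0,-0.001,-0.042],"twist":0,"jaw":0.2},
    {"offset":[0,-0.001,-0.042],"twist":0,"jaw":0},
    {"offset":[0,-0.001,-0.042],"twist":0,"jaw":0},
    {"offset":[0,-0.001,0.03],"twist":0,"jaw":0},
    {"offset":[0,-0.001,0.04],"twist":0,"jaw":0},
  ],
)

```text
clock: 18.25
ee_pos: [0.4977, -0.2387, 0.1773]
tcp_rot: [0.003, 3.136, -0.005]
force: [0.7, 0.3, 1.1]
opening: 0.997
finger_force: 0.0
```

move_arm(
  series=[
    {"offset":[-0.02,0.04,0.05],"twist":0,"jaw":0},
    {"offset":[-0.04,0.08,0.08],"twist":0,"jaw":0},
    {"offset":[-0.06,0.12,0.1],"twist":0,"jaw":0},
    {"offset":[-0.08,0.16,0.1],"twist":0,"jaw":0},
    {"offset":[-0.1,0.2,0.1],"twist":0,"jaw":0},
    {"offset":[-0.12,0.24,0.1],"twist":0,"jaw":0},
  ],
)

```text
clock: 19.0
ee_pos: [0.3758, 0.0032, 0.2728]
tcp_rot: [0.004, 3.14, 0.0]
force: [0.8, 1.0, 0.6]
opening: 1.0
finger_force: 0.0
```

```bash
python3 - <<'E'
from h import *
T=shot('top','t11.png');S=shot('side','s11.png');w=shot('wrist','w11.png');print(env.get_state()['ee_pos'])
for x in find(T,False):print('t',x)
t=cv2.imread('pics/t11.png');s=cv2.imread('pics/s11.png')
cv2.imwrite('pics/c7.png',np.vstack([np.hstack([cv2.resize(x,(400,300),interpolation=2) for x in(t[180:255,385:485],s[250:332,255:365])]),np.hstack([cv2.resize(x,(400,300),interpolation=2) for x in(t[200:275,145:245],s[120:204,265:377])])]))
E
```

```text
[0.37616496 0.00333864 0.27340115]
t (np.float32(306.8), np.float32(158.2), np.float32(10.0), [0.6875, 0.0042, 0.015])
```

View pics/c7.png

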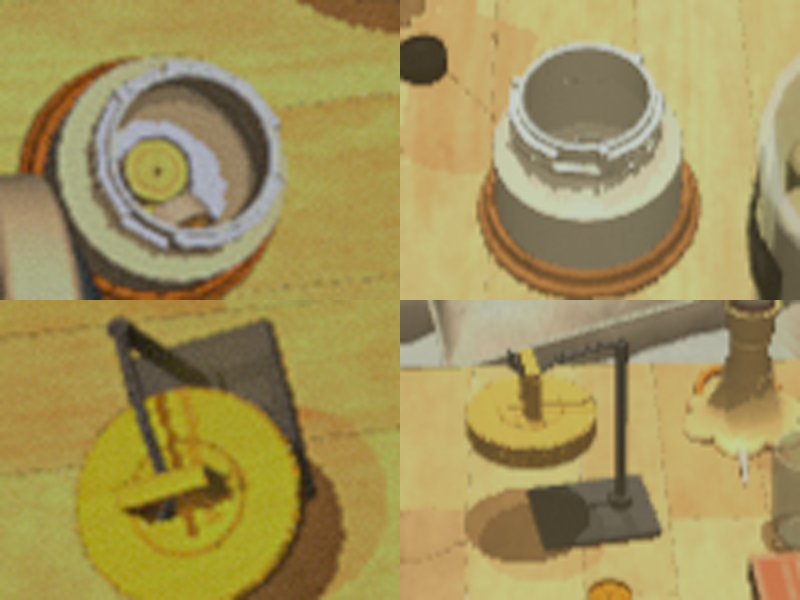

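c7 shows the lights lying in the jar, one at (157,170) and another partly visible at (200,215). No silver light is left on the table. The lid hangs undisturbed at the lower left, with its loop bar from (115,500) to (205,468). Next I go to the lid.

move_arm(
  series=[
    {"offset":[0,0.01,0],"twist":-0.18,"jaw":0},
    {"offset":[0,0.02,0],"twist":-0.36,"jaw":0},
    {"offset":[0,0.03,0],"twist":-0.54,"jaw":0},
    {"offset":[0,0.05,0],"twist":-0.72,"jaw":0},
    {"offset":[0.02,0.07,0],"twist":-0.9,"jaw":0},
    {"offset":[0.03,0.1,0],"twist":-1.08,"jaw":0},
    {"offset":[0.04,0.12,0],"twist":-1.26,"jaw":0},
    {"offset":[0.05,0.14,0],"twist":-1.44,"jaw":0},
  ],
)

```text
clock: 20.15
ee_pos: [0.4276, 0.142, 0.2721]
tcp_rot: [2.082, 2.353, -0.001]
force: [-0.0, 0.7, 0.3]
opening: 1.003
finger_force: 0.0
```

move_arm(
  series=[
    {"offset":[0.01,0.02,0],"twist":-0.18,"jaw":0},
    {"offset":[0.02,0.04,0],"twist":-0.36,"jaw":0},
    {"offset":[0.03,0.06,0],"twist":-0.54,"jaw":0},
    {"offset":[0.05,0.08,0],"twist":-0.72,"jaw":0},
    {"offset":[0.06,0.1,0],"twist":-0.9,"jaw":0},
    {"offset":[0.064,0.114,-0.02],"twist":-1.08,"jaw":0},
    {"offset":[0.064,0.114,-0.04],"twist":-1.26,"jaw":0},
    {"offset":[0.064,0.114,-0.05],"twist":-1.44,"jaw":0},
  ],
)

```text
clock: 21.15
ee_pos: [0.4912, 0.2553, 0.2201]
tcp_rot: [3.115, 0.396, -0.004]
force: [-0.3, -0.3, -0.7]
opening: 1.0
finger_force: 0.0
```

```bash
python3 - <<'E'
from h import *
s=env.get_state();r=s['tcp_rot'];print(s['ee_pos'],r,'yaw',2*np.degrees(np.arctan2(r[1],r[0]))-90,s['q'])
S=env.get_image('side');w=shot('wrist','w12.png')
print('mouth side',plane(S,306.2,272.8,.115))
T=env.get_image('top');print('mouth top',plane(T,433,219.5,.115))
e=s['ee_pos'];print(fproj(w,[e[0],e[1],.176]),fproj(w,[e[0],e[1],.126]))
hsv=cv2.cvtColor(w['pixels'],cv2.COLOR_RGB2HSV);m=cv2.inRange(hsv,(20,130,60),(36,255,255));
c=max(cv2.findContours(m,cv2.RETR_EXTERNAL,cv2.CHAIN_APPROX_NONE)[0],key=cv2.contourArea);print(cv2.boundingRect(c))
cv2.imwrite('pics/w12m.png',np.hstack([cv2.imread('pics/w12.png')[50:400,150:550]]))
E
```

```text
[0.49117088 0.25526576 0.22014681] [ 3.11535302  0.39602153 -0.00394137] yaw -75.51091102797945 [ 4.18100701e-01 -2.40614291e-02  1.29934378e+00 -4.14285450e-04
  1.86904993e+00  1.73589352e+00]
mouth side [ 0.49752995 -0.23306052  0.115     ]
mouth top [ 0.49246901 -0.23964839  0.115     ]
[320.65303963 207.72037834] [320.72404738 192.04244326]
(355, 152, 17, 15)
```

View pics/w12m.png

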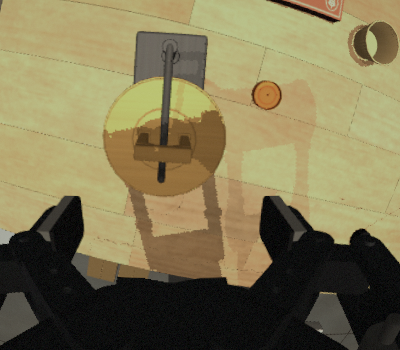

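w12m shows the wire vertical at about (165,110), the loop bar from (134,150) to (191,155) and the plate centre at (165,136). I need about 5 mm in +y and 3° of turn, then I descend.

move_arm(
  series=[
    {"offset":[0.001,0.005,0],"twist":-0.05,"jaw":0},
    {"offset":[0.001,0.005,-0.04],"twist":-0.05,"jaw":0},
    {"offset":[0.001,0.005,-0.08],"twist":-0.05,"jaw":0},
    {"offset":[0.001,0.005,-0.1],"twist":-0.05,"jaw":0},
    {"offset":[0.001,0.005,-0.112],"twist":-0.05,"jaw":0},
    {"offset":[0.001,0.005,-0.112],"twist":-0.05,"jaw":0},
  ],
)

```text
clock: 22.05
ee_pos: [0.4917, 0.261, 0.1107]
tcp_rot: [-3.124, -0.33, -0.0]
force: [-0.1, -0.4, -0.2]
opening: 1.0
finger_force: 0.0
```

move_arm(
  series=[
    {"offset":[0,0,0],"twist":0,"jaw":0.2},
    {"offset":[0,0,0],"twist":0,"jaw":0.4},
    {"offset":[0,0,0],"twist":0,"jaw":0.7},
    {"offset":[0,0,0],"twist":0,"jaw":0.7},
    {"offset":[0,0,0],"twist":0,"jaw":0.7},
  ],
  grip_force=60,
)

```text
clock: 22.68
ee_pos: [0.4924, 0.2612, 0.1121]
tcp_rot: [-3.124, -0.329, -0.005]
force: [2.0, -0.4, 5.4]
opening: 0.502
finger_force: 60.6
```

move_arm(
  series=[
    {"offset":[0,0,0.01],"twist":0,"jaw":0.75},
    {"offset":[0,0,0.02],"twist":0,"jaw":0.75},
    {"offset":[0,0,0.028],"twist":0,"jaw":0.75},
    {"offset":[0,0,0.028],"twist":0,"jaw":0.75},
  ],
  grip_force=80,
)

```text
clock: 23.18
ee_pos: [0.4919, 0.2613, 0.1394]
tcp_rot: [-3.124, -0.329, -0.002]
force: [0.5, 1.0, -1.6]
opening: 0.502
finger_force: 81.0
```

move_arm(
  series=[
    {"offset":[-0.015,-0.003,0.028],"twist":0,"jaw":0.75},
    {"offset":[-0.03,-0.006,0.028],"twist":0,"jaw":0.75},
    {"offset":[-0.045,-0.009,0.028],"twist":0,"jaw":0.75},
    {"offset":[-0.06,-0.012,0.028],"twist":0,"jaw":0.75},
    {"offset":[-0.075,-0.016,0.028],"twist":0,"jaw":0.75},
    {"offset":[-0.085,-0.018,0.028],"twist":0,"jaw":0.75},
    {"offset":[-0.085,-0.018,0.028],"twist":0,"jaw":0.75},
  ],
)

```text
clock: 24.05
ee_pos: [0.4065, 0.2434, 0.1678]
tcp_rot: [-3.123, -0.33, -0.004]
force: [-0.0, 0.2, -1.8]
opening: 0.481
finger_force: 109.9
```

move_arm(
  series=[
    {"offset":[0,0,0],"twist":0,"jaw":0.75},
    {"offset":[0,0,0],"twist":0,"jaw":0.75},
  ],
  grip_force=80,
)

```text
clock: 24.3
ee_pos: [0.4069, 0.2433, 0.1671]
tcp_rot: [-3.124, -0.329, -0.002]
force: [-0.3, -0.4, -2.9]
opening: 0.483
finger_force: 109.9
```

```bash
python3 - <<'E'
from h import *
s=env.get_state();print({k:np.round(s[k],3).tolist() for k in('ee_pos','tcp_rot','force','moment','opening','finger_force')})
T=shot('top','t14.png');S=shot('side','s14.png');w=shot('wrist','w14.png')
for im,n in((T,'T'),(S,'S'),(w,'w')):
    hsv=cv2.cvtColor(im['pixels'],cv2.COLOR_RGB2HSV);m=cv2.inRange(hsv,(18,110,40),(36,255,255))
    m=cv2.morphologyEx(m,cv2.MORPH_OPEN,np.ones((3,3),'u1'))
    nb,l,st,ce=cv2.connectedComponentsWithStats(m)
    for i in np.argsort(-st[1:,4])[:6]+1:print(n,st[i],ce[i].round(1))
e=np.array(s['ee_pos']);
for dz in(.0,.032):
    g=e+[0,0,.0187+dz];print('exp grip',g.round(3),'T',proj(T,g-[0,0,.034]).round(1),'S',proj(S,g-[0,0,.034]).round(1),proj(S,g+[0,0,.018]).round(1),'w',fproj(w,g-[0,0,.032]).round(1))
E
```

```text
{'ee_pos': [0.407, 0.243, 0.167], 'tcp_rot': [-3.124, -0.329, -0.002], 'force': [-0.324, -0.408, -2.898], 'moment': [0.012, 0.005, -0.047], 'opening': 0.483, 'finger_force': 109.931}
T [   86    96   466   254 64498] [341.1 223.9]
T [ 107  310  106   65 4831] [159.1 343.1]
T [ 222  316   45   46 1240] [243.  338.9]
T [518 109  41  31 549] [541.1 126.3]
T [482  71  27  26 406] [494.4  83.4]
T [ 90 353  22  28 405] [ 97.7 368.8]
S [ 187  179  120  118 4543] [246.3 228.1]
S [ 192  281   53  119 3590] [217.8 349.1]
S [ 421   53   57   70 2540] [453.   80.1]
S [ 357  161   61   95 2395] [390.3 222.4]
S [ 404    6   65   44 1779] [434.9  28.4]
S [ 254  131   41   46 1221] [273.7 151.5]
w [ 228  124  188   97 5288] [308.9 176.9]
w [540   0  31  41 846] [556.5  19.6]
w [273 290  35  35 793] [289.3 307.5]
w [589  24  24  43 466] [597.6  46.4]
w [428  64  17  18 234] [435.8  72.6]
w [288 123  27  12 120] [300.9 128.6]
exp grip [0.407 0.243 0.186] T [199.3 289.2] S [273.7 146.5] [272.5 131.8] w [320.7 221.1]
exp grip [0.407 0.243 0.218] T [195.1 288.7] S [273.  137.6] [271.8 122.4] w [320.6 239.3]
```

```bash
python3 - <<'E'
from h import *
w=cv2.imread('pics/w14.png');s=cv2.imread('pics/s14.png');t=cv2.imread('pics/t14.png')
cv2.imwrite('pics/c8.png',np.vstack([np.hstack([cv2.resize(s[95:195,225:335],(440,400),interpolation=2),cv2.resize(t[230:340,140:240],(360,400),interpolation=2)]),cv2.resize(w[80:270,130:510],(800,200))[:,:,:]]))
E
```

```text
(no output)
```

View pics/c8.png

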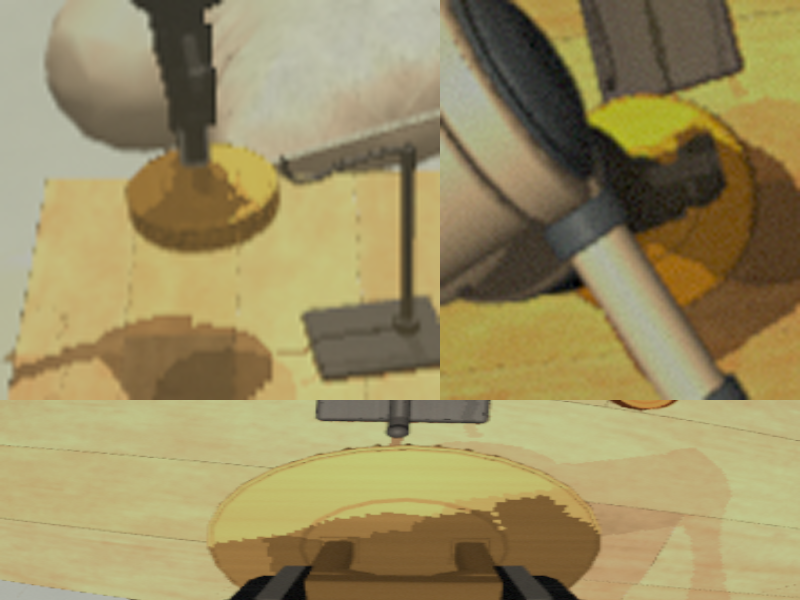

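c8 shows the lid held nearly level. Its wrist ellipse spans (208,535) to (600,535) with the top at (404,447). I'll fit the lid's centre from these edge points.

```bash
cat > fit.py <<'E'
from h import *
from scipy.optimize import least_squares
def lidfit(obs,x0,R=.0575):
    f=lambda p:[np.linalg.norm((plane(im,u,v,p[2],fs)-p)[:2])-R for im,u,v,fs in obs]
    r=least_squares(f,x0);return r.x.round(4),np.round(r.fun,4)
E
python3 - <<'E'
from fit import *
w=env.get_image('wrist');S=env.get_image('side');T=env.get_image('top');s=env.get_state();e=np.array(s['ee_pos']);print(e)
W=[(w,130+u/2.105,80+(v-400)/1.053,True) for u,v in((208,535),(600,535),(404,447),(270,478),(545,482))]
Sd=[(S,225+u/4,95+v/4,False) for u,v in((127,195),(279,182))]
Tp=[(T,140+(u-440)/3.6,230+v/3.636,False) for u,v in((757,185),(665,95),(740,255))]
for n,o in(('W',W),('W+S',W+Sd),('all',W+Sd+Tp),('S+T',Sd+Tp)):
    p,r=lidfit(o,e+[0,0,0]);d=p-e;a=np.radians(11.5);print(n,p,'d',d.round(4),'fwd',round(d[0]*np.cos(a)+d[1]*np.sin(a),4),'left',round(-d[0]*np.sin(a)+d[1]*np.cos(a),4),r)
E
```

```text
[0.40657039 0.24310324 0.16641476]
W [0.4109 0.2434 0.1719] d [0.0043 0.0003 0.0055] fwd 0.0043 left -0.0006 [ 0.0002  0.0004  0.0017 -0.0011 -0.0013]
W+S [0.4125 0.2436 0.1719] d [0.0059 0.0005 0.0055] fwd 0.0059 left -0.0007 [ 0.0001  0.0001  0.0001 -0.0022 -0.0025 -0.0017  0.0016]
all [0.4126 0.243  0.1695] d [ 0.006  -0.0001  0.0031] fwd 0.0059 left -0.0013 [ 0.0014  0.0001  0.0001 -0.0016 -0.0027 -0.0021  0.0015  0.0019 -0.0005
  0.0001]
S+T [0.414  0.2427 0.1643] d [ 0.0074 -0.0004 -0.0021] fwd 0.0072 left -0.0019 [-0.0005  0.001   0.0007 -0.0016 -0.0001]
```

```bash
python3 - <<'E'
from fit import *
T=env.get_image('top');S=env.get_image('side')
for f,im,c in(('top0.png',T,(.494,-.239)),('side0.png',S,(.494,-.239)),('s11.png',S,(.494,-.239))):
    e=cv2.Canny(cv2.GaussianBlur(cv2.imread('pics/'+f),(3,3),0),60,140);v,u=np.nonzero(e)
    k=(np.hypot(u-proj(im,[*c,.115])[0],v-proj(im,[*c,.115])[1])<60);u,v=u[k],v[k]
    for R,z in((.04,.115),(.0445,.115),(.0495,.110)):
        P=np.array([plane(im,a,b,z)[:2] for a,b in zip(u,v)]);q=np.array(c)
        for tol in(.006,.004,.003,.002,.002,.002):
            d=np.abs(np.linalg.norm(P-q,axis=1)-R)<tol
            q=least_squares(lambda q:np.linalg.norm(P[d]-q,axis=1)-R,q,loss='soft_l1',f_scale=.001).x
        print(f,R,q.round(4),d.sum())
E
```

```text
top0.png 0.04 [ 0.4967 -0.2394] 121
top0.png 0.0445 [ 0.492  -0.2413] 122
top0.png 0.0495 [ 0.4971 -0.2398] 157
side0.png 0.04 [ 0.4964 -0.241 ] 95
side0.png 0.0445 [ 0.4928 -0.2365] 47
side0.png 0.0495 [ 0.496  -0.2417] 82
s11.png 0.04 [ 0.4964 -0.2412] 96
s11.png 0.0445 [ 0.4922 -0.2388] 54
s11.png 0.0495 [ 0.496  -0.2417] 84
```

move_arm(
  series=[
    {"offset":[0,-0.03,0.03],"twist":0,"jaw":0.75},
    {"offset":[0.005,-0.07,0.05],"twist":0,"jaw":0.75},
    {"offset":[0.015,-0.12,0.06],"twist":0,"jaw":0.75},
    {"offset":[0.025,-0.17,0.06],"twist":0,"jaw":0.75},
    {"offset":[0.035,-0.22,0.06],"twist":0,"jaw":0.75},
    {"offset":[0.045,-0.27,0.06],"twist":0,"jaw":0.75},
    {"offset":[0.055,-0.32,0.06],"twist":0,"jaw":0.75},
    {"offset":[0.065,-0.37,0.06],"twist":0,"jaw":0.75},
  ],
)

```text
clock: 25.7
ee_pos: [0.4716, -0.1286, 0.2266]
tcp_rot: [3.124, 0.329, 0.001]
force: [0.6, -0.0, -1.4]
opening: 0.482
finger_force: 109.9
```

move_arm(
  series=[
    {"offset":[0.01,-0.05,0],"twist":0,"jaw":0.75},
    {"offset":[0.019,-0.09,0],"twist":0,"jaw":0.75},
    {"offset":[0.0195,-0.112,0],"twist":0,"jaw":0.75},
    {"offset":[0.0195,-0.112,-0.02],"twist":0,"jaw":0.75},
    {"offset":[0.0195,-0.112,-0.035],"twist":0,"jaw":0.75},
    {"offset":[0.0195,-0.112,-0.035],"twist":0,"jaw":0.75},
  ],
)

```text
clock: 26.45
ee_pos: [0.4903, -0.2379, 0.1898]
tcp_rot: [-3.122, -0.33, 0.004]
force: [0.6, -0.2, -2.3]
opening: 0.479
finger_force: 110.0
```

```bash
cat > lid.py <<'E'
from fit import *
def edges(im,c,R,z,fs=False,lo=40,hi=110,tol=(.006,.004,.003,.002,.002)):
    e=cv2.Canny(cv2.GaussianBlur(im['pixels'],(3,3),0),lo,hi);v,u=np.nonzero(e)
    pr=(fproj if fs else proj)(im,[*c,z]);k=np.hypot(u-pr[0],v-pr[1])<130;u,v=u[k],v[k]
    P=np.array([plane(im,a,b,z,fs)[:2] for a,b in zip(u,v)]);q=np.array(c)
    for t in tol:
        d=np.abs(np.linalg.norm(P-q,axis=1)-R)<t
        q=least_squares(lambda q:np.linalg.norm(P[d]-q,axis=1)-R,q,loss='soft_l1',f_scale=.001).x
    return q.round(4),int(d.sum())
if __name__=='__main__':
    s=env.get_state();e=np.array(s['ee_pos']);print(e.round(4),np.round(s['force'],1),s['opening'])
    ims=[(n,env.get_image(n),n=='wrist') for n in('top','side','wrist')]
    for z in np.arange(-.008,.0121,.004)+e[2]+.0035:
        print(z.round(4),[(n,)+edges(im,e[:2]+[.0055,0],.0575,z,fs) for n,im,fs in ims])
E
python3 lid.py
```

```text
[ 0.4903 -0.2379  0.1898] [ 0.6 -0.2 -2.3] 0.478641700880713
0.1853 [('top', array([ 0.4986, -0.2407]), 159), ('side', array([ 0.4963, -0.2423]), 55), ('wrist', array([ 0.4988, -0.2366]), 511)]
0.1893 [('top', array([ 0.4981, -0.2398]), 162), ('side', array([ 0.4961, -0.2324]), 91), ('wrist', array([ 0.4979, -0.2366]), 517)]
0.1933 [('top', array([ 0.4975, -0.2387]), 157), ('side', array([ 0.4967, -0.2357]), 92), ('wrist', array([ 0.4983, -0.2373]), 744)]
0.1973 [('top', array([ 0.4968, -0.2375]), 152), ('side', array([ 0.4966, -0.2395]), 91), ('wrist', array([ 0.4993, -0.237 ]), 751)]
0.2013 [('top', array([ 0.4962, -0.2368]), 150), ('side', array([ 0.4966, -0.2429]), 89), ('wrist', array([ 0.4983, -0.2371]), 543)]
0.2053 [('top', array([ 0.4955, -0.2361]), 148), ('side', array([ 0.4958, -0.2451]), 81), ('wrist', array([ 0.4975, -0.2366]), 501)]
```

move_arm(
  series=[
    {"offset":[-0.0005,-0.001,-0.02],"twist":0,"jaw":0.75},
    {"offset":[-0.0005,-0.001,-0.035],"twist":0,"jaw":0.75},
    {"offset":[-0.0005,-0.001,-0.045],"twist":0,"jaw":0.75},
    {"offset":[-0.0005,-0.001,-0.045],"twist":0,"jaw":0.75},
  ],
)

```text
clock: 27.1
ee_pos: [0.4901, -0.2396, 0.1456]
tcp_rot: [-3.123, -0.329, 0.002]
force: [-0.1, -0.2, -1.9]
opening: 0.483
finger_force: 109.9
```

```bash
python3 lid.py
```

```text
[ 0.4901 -0.2396  0.1456] [-0.1 -0.2 -1.9] 0.4834863326022534
0.1411 [('top', array([ 0.4981, -0.2423]), 132), ('side', array([ 0.4963, -0.2436]), 46), ('wrist', array([ 0.498 , -0.2389]), 476)]
0.1451 [('top', array([ 0.4976, -0.2413]), 133), ('side', array([ 0.4955, -0.2345]), 96), ('wrist', array([ 0.4959, -0.238 ]), 680)]
0.1491 [('top', array([ 0.4971, -0.2402]), 132), ('side', array([ 0.496 , -0.2379]), 97), ('wrist', array([ 0.4979, -0.2386]), 771)]
0.1531 [('top', array([ 0.4964, -0.2389]), 132), ('side', array([ 0.4962, -0.2416]), 97), ('wrist', array([ 0.4988, -0.2386]), 743)]
0.1571 [('top', array([ 0.4957, -0.2375]), 125), ('side', array([ 0.4962, -0.2449]), 95), ('wrist', array([ 0.4977, -0.2388]), 550)]
0.1611 [('top', array([ 0.4954, -0.2374]), 122), ('side', array([ 0.4953, -0.2472]), 95), ('wrist', array([ 0.4968, -0.2385]), 557)]
```

move_arm(
  series=[
    {"offset":[0,-0.0005,-0.004],"twist":0,"jaw":0.75},
    {"offset":[0,-0.0005,-0.007],"twist":0,"jaw":0.75},
    {"offset":[0,-0.0005,-0.01],"twist":0,"jaw":0.75},
    {"offset":[0,-0.0005,-0.012],"twist":0,"jaw":0.75},
    {"offset":[0,-0.0005,-0.012],"twist":0,"jaw":0.75},
  ],
)

```text
clock: 27.88
ee_pos: [0.4904, -0.2403, 0.1342]
tcp_rot: [-3.124, -0.329, 0.001]
force: [0.5, 0.7, -2.1]
opening: 0.485
finger_force: 110.0
```

move_arm(
  series=[
    {"offset":[0,0,-0.002],"twist":0,"jaw":0.75},
    {"offset":[0,0,-0.004],"twist":0,"jaw":0.75},
    {"offset":[0,0,-0.005],"twist":0,"jaw":0.75},
    {"offset":[0,0,-0.005],"twist":0,"jaw":0.75},
  ],
)

```text
clock: 28.38
ee_pos: [0.4904, -0.2404, 0.1294]
tcp_rot: [-3.124, -0.329, 0.0]
force: [-0.1, -0.1, -2.4]
opening: 0.48
finger_force: 110.0
```

move_arm(
  series=[
    {"offset":[0,0,-0.002],"twist":0,"jaw":0.75},
    {"offset":[0,0,-0.004],"twist":0,"jaw":0.75},
    {"offset":[0,0,-0.004],"twist":0,"jaw":0.75},
  ],
)

```text
clock: 28.75
ee_pos: [0.4911, -0.2405, 0.127]
tcp_rot: [3.123, 0.329, 0.004]
force: [0.3, 0.4, 5.0]
opening: 0.486
finger_force: 110.6
```

move_arm(
  series=[
    {"offset":[0,0,0],"twist":0,"jaw":0.4},
    {"offset":[0,0,0],"twist":0,"jaw":0.1},
    {"offset":[0,0,0],"twist":0,"jaw":0},
    {"offset":[0,0,0],"twist":0,"jaw":0},
    {"offset":[0.0055,0.001,0.002],"twist":0,"jaw":0},
    {"offset":[0.0055,0.001,0.002],"twist":0,"jaw":0},
  ],
  grip_force=40,
)

```text
clock: 29.5
ee_pos: [0.4965, -0.2393, 0.1277]
tcp_rot: [3.124, 0.33, 0.001]
force: [0.8, -0.5, 0.1]
opening: 0.998
finger_force: 0.0
```

```bash
cat > l2.py <<'E'
from lid import *
s=env.get_state();e=np.array(s['ee_pos']);r=s['tcp_rot'];print(e.round(4),np.round(s['force'],1),s['opening'],'yaw',round((2*np.degrees(np.arctan2(r[1],r[0]))-90+90)%180-90,1),'q6',round(s['q'][5],2))
ims=[(n,env.get_image(n),n=='wrist') for n in('top','side','wrist')]
for z in (.120,.124,.128,.132,.136,.140,.144):
    q=[edges(im,(.4965,-.240),.0575,z,fs) for n,im,fs in ims]
    print(z,q)
E
python3 l2.py
```

```text
[ 0.4965 -0.2393  0.1277] [ 0.8 -0.5  0.1] 0.9976318762248767 yaw -78.0 q6 0.85
0.12 [(array([ 0.4978, -0.2413]), 147), (array([ 0.4972, -0.2393]), 81), (array([ 0.4978, -0.2405]), 678)]
0.124 [(array([ 0.4973, -0.2403]), 143), (array([ 0.4974, -0.242 ]), 84), (array([ 0.4983, -0.2393]), 819)]
0.128 [(array([ 0.4968, -0.2393]), 146), (array([ 0.4978, -0.2401]), 83), (array([ 0.5002, -0.2386]), 730)]
0.132 [(array([ 0.4962, -0.2383]), 145), (array([ 0.4979, -0.2433]), 88), (array([ 0.4991, -0.2416]), 580)]
0.136 [(array([ 0.4957, -0.2374]), 144), (array([ 0.4977, -0.2468]), 84), (array([ 0.4979, -0.2383]), 568)]
0.14 [(array([ 0.495 , -0.2365]), 137), (array([ 0.4964, -0.2476]), 55), (array([ 0.4977, -0.2386]), 595)]
0.144 [(array([ 0.4943, -0.2357]), 135), (array([ 0.4937, -0.2442]), 31), (array([ 0.4977, -0.2389]), 609)]
```

move_arm(
  series=[
    {"offset":[0.0005,-0.0005,-0.008],"twist":0,"jaw":0},
    {"offset":[0.0005,-0.0005,-0.015],"twist":0,"jaw":0},
    {"offset":[0.0005,-0.0005,-0.015],"twist":0,"jaw":0.4},
    {"offset":[0.0005,-0.0005,-0.015],"twist":0,"jaw":0.75},
    {"offset":[0.0005,-0.0005,-0.015],"twist":0,"jaw":0.75},
    {"offset":[0.0005,-0.0005,-0.015],"twist":0,"jaw":0.75},
  ],
  grip_force=40,
)

```text
clock: 30.4
ee_pos: [0.4972, -0.2417, 0.1141]
tcp_rot: [3.12, 0.327, 0.004]
force: [0.4, -5.0, 2.8]
opening: 0.519
finger_force: 39.6
```

```bash
python3 l2.py
```

```text
[ 0.4972 -0.2417  0.1141] [ 0.4 -5.   2.8] 0.5193243148167975 yaw -78.0 q6 0.85
0.12 [(array([ 0.4964, -0.238 ]), 130), (array([ 0.4954, -0.2351]), 87), (array([ 0.4971, -0.2381]), 621)]
0.124 [(array([ 0.4959, -0.2372]), 133), (array([ 0.4956, -0.2381]), 92), (array([ 0.4966, -0.2365]), 770)]
0.128 [(array([ 0.4957, -0.2366]), 130), (array([ 0.4957, -0.2403]), 95), (array([ 0.4974, -0.2367]), 718)]
0.132 [(array([ 0.497, -0.239]), 111), (array([ 0.496 , -0.2425]), 96), (array([ 0.497 , -0.2378]), 613)]
0.136 [(array([ 0.4966, -0.2394]), 110), (array([ 0.4962, -0.2453]), 106), (array([ 0.4972, -0.2387]), 564)]
0.14 [(array([ 0.496 , -0.2389]), 107), (array([ 0.4961, -0.2484]), 97), (array([ 0.4962, -0.2389]), 569)]
0.144 [(array([ 0.4951, -0.2383]), 107), (array([ 0.4945, -0.2458]), 39), (array([ 0.4969, -0.2398]), 615)]
```

move_arm(
  series=[
    {"offset":[0,-0.001,-0.001],"twist":0.1,"jaw":0.75},
    {"offset":[0,-0.001,-0.001],"twist":0.2,"jaw":0.75},
    {"offset":[0,-0.001,-0.001],"twist":0.3,"jaw":0.75},
    {"offset":[0,-0.001,-0.001],"twist":0.4,"jaw":0.75},
  ],
  grip_force=60,
)

```text
clock: 31.05
ee_pos: [0.4975, -0.2421, 0.1118]
tcp_rot: [2.993, 0.945, 0.003]
force: [4.0, -1.1, -5.2]
opening: 0.505
finger_force: 61.0
```

move_arm(
  series=[
    {"offset":[0,0,-0.003],"twist":0.1,"jaw":0.75},
    {"offset":[0,0,-0.004],"twist":0.2,"jaw":0.75},
    {"offset":[0,0,-0.005],"twist":0.3,"jaw":0.75},
    {"offset":[0,0,-0.005],"twist":0.4,"jaw":0.75},
  ],
)

```text
clock: 31.55
ee_pos: [0.4968, -0.2419, 0.1089]
tcp_rot: [2.746, 1.52, 0.001]
force: [-0.0, 1.4, 4.2]
opening: 0.487
finger_force: 59.9
```

```bash
python3 l2.py; python3 -c "
from h import *;s=env.get_state();print(np.round(s['moment'],2),np.round(s['force'],1))"
```

```text
[ 0.4968 -0.2419  0.1089] [-0.   1.4  4.2] 0.48709585221256035 yaw -32.1 q6 0.05
0.12 [(array([ 0.4966, -0.2381]), 135), (array([ 0.4967, -0.2385]), 106), (array([ 0.498 , -0.2394]), 724)]
0.124 [(array([ 0.496 , -0.2372]), 136), (array([ 0.4968, -0.2419]), 106), (array([ 0.4986, -0.2385]), 626)]
0.128 [(array([ 0.4953, -0.2362]), 140), (array([ 0.497 , -0.2452]), 98), (array([ 0.4969, -0.2401]), 568)]
0.132 [(array([ 0.4946, -0.2353]), 136), (array([ 0.4952, -0.2433]), 55), (array([ 0.4959, -0.2396]), 508)]
0.136 [(array([ 0.496, -0.238]), 98), (array([ 0.4942, -0.2437]), 49), (array([ 0.4958, -0.2402]), 481)]
0.14 [(array([ 0.4947, -0.2389]), 100), (array([ 0.4955, -0.2398]), 33), (array([ 0.4957, -0.2399]), 539)]
0.144 [(array([ 0.4939, -0.2381]), 98), (array([ 0.4952, -0.2397]), 35), (array([ 0.4956, -0.2375]), 571)]
[-0.06  0.15  0.15] [-1.1 -0.1  6.3]
```

move_arm(
  series=[
    {"offset":[0,0.001,0],"twist":0.12,"jaw":0.75},
    {"offset":[0,0.001,0],"twist":0.24,"jaw":0.75},
    {"offset":[0,0.001,0],"twist":0.36,"jaw":0.75},
  ],
)

```text
clock: 32.08
ee_pos: [0.4975, -0.2404, 0.1082]
tcp_rot: [2.426, 1.99, 0.002]
force: [3.8, -6.5, 5.3]
opening: 0.296
finger_force: 43.3
```

```bash
python3 l2.py; python3 -c "
from h import *;s=env.get_state();print(np.round(s['moment'],2),np.round(s['force'],1))"
```

```text
[ 0.4975 -0.2404  0.1082] [ 3.8 -6.5  5.3] 0.29570838299221247 yaw -11.3 q6 -0.31
0.12 [(array([ 0.494 , -0.2359]), 120), (array([ 0.4937, -0.2405]), 58), (array([ 0.4959, -0.2372]), 802)]
0.124 [(array([ 0.4939, -0.2351]), 115), (array([ 0.4941, -0.2421]), 63), (array([ 0.4964, -0.237 ]), 788)]
0.128 [(array([ 0.4942, -0.2367]), 90), (array([ 0.4939, -0.2359]), 79), (array([ 0.4954, -0.2352]), 608)]
0.132 [(array([ 0.4938, -0.237 ]), 83), (array([ 0.4937, -0.2392]), 78), (array([ 0.4962, -0.237 ]), 553)]
0.136 [(array([ 0.4941, -0.2383]), 75), (array([ 0.4936, -0.2425]), 77), (array([ 0.498 , -0.2375]), 516)]
0.14 [(array([ 0.4943, -0.2396]), 69), (array([ 0.494 , -0.2455]), 78), (array([ 0.4981, -0.2376]), 469)]
0.144 [(array([ 0.4936, -0.2398]), 74), (array([ 0.4935, -0.2407]), 41), (array([ 0.4986, -0.2373]), 540)]
[-0.86 -0.67  0.39] [ 2.7 -4.6  5.2]
```

move_arm(
  series=[
    {"offset":[0,0,0],"twist":0,"jaw":0.3},
    {"offset":[0,0,0],"twist":0,"jaw":0},
    {"offset":[0,0,0],"twist":0,"jaw":0},
    {"offset":[0,0,0.04],"twist":0,"jaw":0},
    {"offset":[0,0,0.08],"twist":0,"jaw":0},
    {"offset":[0,0,0.1],"twist":0,"jaw":0},
    {"offset":[0,0,0.1],"twist":0,"jaw":0},
  ],
)

```text
clock: 33.1
ee_pos: [0.4971, -0.2401, 0.2083]
tcp_rot: [2.431, 1.985, 0.002]
force: [0.2, 0.7, 0.3]
opening: 1.002
finger_force: 0.0
```

```bash
python3 l2.py; python3 - <<'E'
from h import *
w=shot('wrist','w20.png');shot('top','t20.png');shot('side','s20.png')
g=cv2.cvtColor(w['pixels'],cv2.COLOR_RGB2GRAY)
c=fproj(w,[.4965,-.240,.16]);print('loop px',c)
L=cv2.createLineSegmentDetector().detect(g)[0][:,0]
for x1,y1,x2,y2 in L:
    m=np.array([(x1+x2)/2,(y1+y2)/2]);n=np.hypot(x2-x1,y2-y1)
    if np.linalg.norm(m-c)<60 and n>14:
        A,B=plane(w,x1,y1,.171,True),plane(w,x2,y2,.171,True);d=B-A
        print(np.round([x1,y1,x2,y2]),'len mm',round(1e3*np.linalg.norm(d)),'ang',round(np.degrees(np.arctan2(d[1],d[0]))%180,1))
E
```

```text
[ 0.4971 -0.2401  0.2083] [0.2 0.7 0.3] 1.0023147541547834 yaw -11.5 q6 -0.31
0.12 [(array([ 0.4946, -0.2355]), 107), (array([ 0.4943, -0.2391]), 74), (array([ 0.4959, -0.237 ]), 556)]
0.124 [(array([ 0.4937, -0.2348]), 115), (array([ 0.4943, -0.2428]), 75), (array([ 0.4963, -0.2358]), 541)]
0.128 [(array([ 0.4929, -0.2343]), 117), (array([ 0.494 , -0.2447]), 54), (array([ 0.4967, -0.2344]), 578)]
0.132 [(array([ 0.4922, -0.2337]), 123), (array([ 0.4937, -0.239 ]), 55), (array([ 0.4954, -0.2325]), 473)]
0.136 [(array([ 0.4917, -0.2338]), 111), (array([ 0.4932, -0.2424]), 52), (array([ 0.4936, -0.2332]), 371)]
0.14 [(array([ 0.4957, -0.2371]), 51), (array([ 0.493 , -0.2457]), 52), (array([ 0.495 , -0.2352]), 257)]
0.144 [(array([ 0.4965, -0.2381]), 47), (array([ 0.4931, -0.2459]), 31), (array([ 0.4949, -0.2352]), 257)]
loop px [321.17345029 207.31059955]
[286. 244. 263. 222.] len mm 24 ang 120.8
[344. 214. 331. 234.] len mm 18 ang 49.1
[327. 254. 296. 249.] len mm 24 ang 158.9
[331. 234. 326. 251.] len mm 14 ang 63.0
[337. 219. 307. 171.] len mm 42 ang 108.8
[332. 199. 341. 210.] len mm 11 ang 116.5
[352. 179. 354. 194.] len mm 11 ang 86.7
[327. 156. 341. 163.] len mm 11 ang 141.9
[304. 192. 313. 209.] len mm 15 ang 106.6
[340. 165. 321. 157.] len mm 14 ang 146.3
[302. 159. 319. 155.] len mm 13 ang 2.0
[320. 158. 302. 163.] len mm 13 ang 2.5
[351. 184. 341. 165.] len mm 15 ang 108.6
[301. 163. 288. 180.] len mm 15 ang 40.2
[349. 205. 352. 186.] len mm 14 ang 72.7
[346. 245. 362. 235.] len mm 14 ang 23.8
```

```bash
python3 - <<'E'
from h import *
w=shot('wrist');e=np.array(env.get_state()['ee_pos']);print(e)
print(plane(w,315.9,198.8,.172,True),fproj(w,[*e[:2],.172]))
E
```

```text
[ 0.49609139 -0.23969334  0.20512954]
[ 0.49478137 -0.22969733  0.172     ] [320.50130789 211.5456897 ]
```

move_arm(
  series=[
    {"offset":[0,0,0],"twist":-0.18,"jaw":0},
    {"offset":[0,0,0],"twist":-0.36,"jaw":0},
    {"offset":[0,0,0],"twist":-0.54,"jaw":0},
    {"offset":[0,0,0],"twist":-0.72,"jaw":0},
    {"offset":[0,0,0],"twist":-0.9,"jaw":0},
    {"offset":[0,0,0],"twist":-1.04,"jaw":0},
    {"offset":[0,0,0],"twist":-1.04,"jaw":0},
  ],
)

```text
clock: 34.33
ee_pos: [0.4963, -0.2398, 0.2059]
tcp_rot: [-3.098, -0.517, 0.001]
force: [-0.0, -0.4, 0.6]
opening: 1.003
finger_force: 0.0
```

```bash
cat > loop.py <<'E'
from h import *
w=shot('wrist');s=env.get_state();e=np.array(s['ee_pos']);r=s['tcp_rot'];print(e,'yaw',(2*np.degrees(np.arctan2(r[1],r[0])))%180-90)
g=cv2.cvtColor(w['pixels'],cv2.COLOR_RGB2GRAY);z=.172
L=cv2.createLineSegmentDetector().detect(g)[0][:,0]
for x1,y1,x2,y2 in L:
    A,B=plane(w,x1,y1,z,True),plane(w,x2,y2,z,True);d=B-A;n=np.linalg.norm(d)
    if np.linalg.norm((A+B)[:2]/2-[.4955,-.239])<.03 and n>.012: print(np.round([x1,y1,x2,y2]),'mid',((A+B)/2)[:2].round(4),'len',round(1e3*n),'ang',round(np.degrees(np.arctan2(d[1],d[0]))%180,1))
E
python3 loop.py
```

```text
[ 0.49635755 -0.23982043  0.20602914] yaw -70.93621434242192
[278. 201. 290. 189.] mid [ 0.4995 -0.2106] len 13 ang 152.4
[301. 199. 328. 199.] mid [ 0.504  -0.2323] len 20 ang 111.0
[341. 192. 340. 212.] mid [ 0.508  -0.2506] len 15 ang 16.3
[336. 203. 281. 202.] mid [ 0.5    -0.2288] len 40 ang 107.8
[342. 217. 305. 245.] mid [ 0.4825 -0.2466] len 35 ang 148.6
[296. 218. 278. 217.] mid [ 0.4841 -0.2177] len 13 ang 107.1
[289. 231. 303. 220.] mid [ 0.48   -0.2258] len 14 ang 149.1
```

The loop sits about 9 mm off towards +y, so the lid is tilted and one lug isn't in yet. I'll re-grip it firmly and keep turning back.

move_arm(
  series=[
    {"offset":[0,0.004,-0.04],"twist":0,"jaw":0},
    {"offset":[0,0.004,-0.08],"twist":0,"jaw":0},
    {"offset":[0,0.004,-0.096],"twist":0,"jaw":0},
    {"offset":[0,0.004,-0.096],"twist":0,"jaw":0.3},
    {"offset":[0,0.004,-0.096],"twist":0,"jaw":0.75},
    {"offset":[0,0.004,-0.096],"twist":0,"jaw":0.75},
    {"offset":[0,0.004,-0.096],"twist":0,"jaw":0.75},
  ],
  grip_force=100,
)

```text
clock: 35.25
ee_pos: [0.4974, -0.236, 0.1134]
tcp_rot: [3.097, 0.516, 0.005]
force: [-1.6, 3.3, 7.3]
opening: 0.49
finger_force: 101.7
```

move_arm(
  series=[
    {"offset":[0,-0.002,0.004],"twist":0,"jaw":0.75},
    {"offset":[0,-0.004,0.008],"twist":0,"jaw":0.75},
    {"offset":[0,-0.004,0.008],"twist":0,"jaw":0.75},
  ],
)

```text
clock: 35.62
ee_pos: [0.4972, -0.2399, 0.1189]
tcp_rot: [3.099, 0.516, 0.002]
force: [2.9, 2.3, -1.9]
opening: 0.491
finger_force: 101.6
```

```bash
python3 l2.py; python3 -c "
from h import *;s=env.get_state();print(np.round(s['moment'],2),np.round(s['force'],1))"
```

```text
[ 0.4972 -0.2399  0.1189] [ 2.9  2.3 -1.9] 0.4905118071401085 yaw -71.1 q6 0.73
0.12 [(array([ 0.4949, -0.2411]), 136), (array([ 0.4949, -0.2363]), 117), (array([ 0.4931, -0.2412]), 595)]
0.124 [(array([ 0.4944, -0.2403]), 140), (array([ 0.4951, -0.2398]), 114), (array([ 0.496 , -0.2409]), 695)]
0.128 [(array([ 0.4938, -0.2394]), 142), (array([ 0.4952, -0.2432]), 110), (array([ 0.4967, -0.2408]), 608)]
0.132 [(array([ 0.4933, -0.2385]), 144), (array([ 0.4951, -0.2466]), 106), (array([ 0.4951, -0.2401]), 625)]
0.136 [(array([ 0.4928, -0.2375]), 141), (array([ 0.4949, -0.2474]), 72), (array([ 0.4946, -0.2398]), 548)]
0.14 [(array([ 0.4928, -0.2368]), 123), (array([ 0.4956, -0.2447]), 33), (array([ 0.4944, -0.2395]), 501)]
0.144 [(array([ 0.4955, -0.2383]), 100), (array([ 0.495 , -0.2429]), 23), (array([ 0.4939, -0.2398]), 520)]
[ 0.41 -0.85 -0.02] [ 3.9  1.3 -1.4]
```

move_arm(
  series=[
    {"offset":[-0.001,0,-0.004],"twist":0,"jaw":0.75},
    {"offset":[-0.001,0,-0.007],"twist":0.05,"jaw":0.75},
    {"offset":[-0.001,0,-0.007],"twist":0.1,"jaw":0.75},
    {"offset":[-0.001,0,-0.007],"twist":0.15,"jaw":0.75},
  ],
)

```text
clock: 36.28
ee_pos: [0.4972, -0.239, 0.1143]
tcp_rot: [3.05, 0.75, 0.008]
force: [5.1, 5.9, 9.6]
opening: 0.487
finger_force: 102.9
```

```bash
python3 l2.py; python3 -c "
from h import *;s=env.get_state();print(np.round(s['moment'],2),np.round(s['force'],1))"
```

```text
[ 0.4972 -0.239   0.1143] [5.1 5.9 9.6] 0.4873278123235361 yaw -62.4 q6 0.58
0.12 [(array([ 0.494 , -0.2394]), 138), (array([ 0.4947, -0.2392]), 107), (array([ 0.4963, -0.2403]), 622)]
0.124 [(array([ 0.4935, -0.2386]), 138), (array([ 0.4948, -0.2426]), 100), (array([ 0.4969, -0.2397]), 583)]
0.128 [(array([ 0.4933, -0.2378]), 138), (array([ 0.495 , -0.2459]), 90), (array([ 0.4953, -0.2384]), 557)]
0.132 [(array([ 0.4936, -0.2373]), 125), (array([ 0.4937, -0.2449]), 59), (array([ 0.4942, -0.2374]), 546)]
0.136 [(array([ 0.4944, -0.2378]), 109), (array([ 0.4936, -0.2447]), 44), (array([ 0.4938, -0.2375]), 539)]
0.14 [(array([ 0.4951, -0.2379]), 107), (array([ 0.4934, -0.2385]), 30), (array([ 0.4937, -0.2385]), 549)]
0.144 [(array([ 0.4947, -0.2375]), 97), (array([ 0.4937, -0.2401]), 32), (array([ 0.4957, -0.2388]), 605)]
[ 1.52 -0.65 -0.04] [ 4.8  4.9 10.1]
```

move_arm(
  series=[
    {"offset":[-0.001,-0.001,0.001],"twist":0.1,"jaw":0.75},
    {"offset":[-0.001,-0.001,0.001],"twist":0.2,"jaw":0.75},
    {"offset":[-0.001,-0.001,0.001],"twist":0.3,"jaw":0.75},
  ],
)

```text
clock: 36.8
ee_pos: [0.4943, -0.2416, 0.1148]
tcp_rot: [2.902, 1.195, 0.0]
force: [-1.3, 3.7, 9.7]
opening: 0.482
finger_force: 99.7
```

```bash
python3 l2.py | sed -n '1,5p'; python3 -c "
from h import *;s=env.get_state();print(np.round(s['moment'],2),np.round(s['force'],1))"
```

```text
[ 0.4943 -0.2416  0.1148] [-1.3  3.7  9.7] 0.4823259269307116 yaw -45.2 q6 0.27
0.12 [(array([ 0.4951, -0.2387]), 143), (array([ 0.4956, -0.2389]), 94), (array([ 0.4974, -0.2397]), 690)]
0.124 [(array([ 0.4947, -0.2378]), 142), (array([ 0.4957, -0.2424]), 96), (array([ 0.4975, -0.2398]), 555)]
0.128 [(array([ 0.4942, -0.2369]), 141), (array([ 0.4957, -0.2459]), 96), (array([ 0.4967, -0.2399]), 496)]
0.132 [(array([ 0.4937, -0.236 ]), 139), (array([ 0.4944, -0.2435]), 58), (array([ 0.4951, -0.2401]), 552)]
[ 0.24  0.38 -0.64] [-1.1  3.3 10.1]
```

move_arm(
  series=[
    {"offset":[0,0,0.003],"twist":0,"jaw":0.3},
    {"offset":[0,0,0.003],"twist":0,"jaw":0},
    {"offset":[0,0,0.003],"twist":0,"jaw":0},
    {"offset":[0,0,0.04],"twist":0,"jaw":0},
    {"offset":[0,0,0.08],"twist":0,"jaw":0},
    {"offset":[0.002,0.002,0.095],"twist":0,"jaw":0},
    {"offset":[0.002,0.002,0.095],"twist":0,"jaw":0},
  ],
)

```text
clock: 37.83
ee_pos: [0.497, -0.239, 0.2079]
tcp_rot: [2.905, 1.194, 0.001]
force: [-0.3, -0.4, -0.4]
opening: 0.999
finger_force: 0.0
```

```bash
python3 loop.py; python3 l2.py | sed -n '1,5p'; 
```

```text
[ 0.49646628 -0.23875756  0.20629213] yaw -45.30788100057225
[351. 209. 294. 196.] mid [ 0.5026 -0.2359] len 42 ang 121.5
[307. 195. 333. 202.] mid [ 0.5034 -0.2322] len 20 ang 119.5
[ 0.4965 -0.2388  0.2063] [-0.3 -0.3 -0.8] 1.00156406093673 yaw -45.3 q6 0.28
0.12 [(array([ 0.4959, -0.2382]), 131), (array([ 0.4965, -0.239 ]), 117), (array([ 0.4982, -0.2392]), 464)]
0.124 [(array([ 0.4955, -0.2372]), 135), (array([ 0.4967, -0.2424]), 109), (array([ 0.4988, -0.2383]), 494)]
0.128 [(array([ 0.4949, -0.2363]), 136), (array([ 0.4971, -0.246 ]), 101), (array([ 0.4981, -0.2367]), 381)]
0.132 [(array([ 0.4944, -0.2355]), 136), (array([ 0.495, -0.245]), 56), (array([ 0.4969, -0.2367]), 338)]
```

The lid is now level and dropped: the loop is centred at about (322,202) and its angle is stopped at 121.5°. I'll re-grip in line with the loop and screw clockwise.

move_arm(
  series=[
    {"offset":[0,0,-0.03],"twist":-0.12,"jaw":0},
    {"offset":[0,0,-0.07],"twist":-0.23,"jaw":0},
    {"offset":[0,0,-0.1],"twist":-0.23,"jaw":0},
    {"offset":[0,0,-0.1],"twist":-0.23,"jaw":0},
    {"offset":[0,0,-0.1],"twist":-0.23,"jaw":0.3},
    {"offset":[0,0,-0.1],"twist":-0.23,"jaw":0.75},
    {"offset":[0,0,-0.1],"twist":-0.23,"jaw":0.75},
    {"offset":[0,0,-0.1],"twist":-0.23,"jaw":0.75},
  ],
  grip_force=60,
)

```text
clock: 39.02
ee_pos: [0.4973, -0.2393, 0.1096]
tcp_rot: [3.021, 0.852, 0.004]
force: [0.7, 0.0, 5.7]
opening: 0.5
finger_force: 61.5
```

move_arm(
  series=[
    {"offset":[0,0,-0.001],"twist":-0.1,"jaw":0.75},
    {"offset":[0,0,-0.0015],"twist":-0.2,"jaw":0.75},
    {"offset":[0,0,-0.002],"twist":-0.3,"jaw":0.75},
    {"offset":[0,0,-0.003],"twist":-0.4,"jaw":0.75},
  ],
)

```text
clock: 39.52
ee_pos: [0.4983, -0.24, 0.1095]
tcp_rot: [3.129, 0.231, 0.01]
force: [-1.7, -0.9, 18.2]
opening: 0.503
finger_force: 62.9
```

```bash
python3 l2.py | sed -n '1,5p'; python3 -c "
from h import *;s=env.get_state();print(np.round(s['moment'],2),np.round(s['force'],1))"
```

```text
[ 0.4983 -0.24    0.1095] [-1.7 -0.9 18.2] 0.5026369026946067 yaw -81.6 q6 0.91
0.12 [(array([ 0.4969, -0.2388]), 133), (array([ 0.4974, -0.24  ]), 120), (array([ 0.4988, -0.2399]), 643)]
0.124 [(array([ 0.4964, -0.2379]), 134), (array([ 0.4974, -0.2433]), 117), (array([ 0.4997, -0.2394]), 638)]
0.128 [(array([ 0.4957, -0.237 ]), 135), (array([ 0.4976, -0.2464]), 110), (array([ 0.4979, -0.2385]), 621)]
0.132 [(array([ 0.4951, -0.2361]), 135), (array([ 0.497 , -0.2452]), 46), (array([ 0.497 , -0.2392]), 516)]
[ 0.33  0.3  -0.48] [-1.3  0.4 15.7]
```

move_arm(
  series=[
    {"offset":[-0.001,0,0.003],"twist":-0.1,"jaw":0.75},
    {"offset":[-0.001,0,0.002],"twist":-0.2,"jaw":0.75},
    {"offset":[-0.001,0,0.002],"twist":-0.3,"jaw":0.75},
    {"offset":[-0.001,0,0.001],"twist":-0.4,"jaw":0.75},
  ],
)

```text
clock: 40.17
ee_pos: [0.4963, -0.2394, 0.1078]
tcp_rot: [3.115, -0.396, 0.005]
force: [-0.7, -0.5, 8.1]
opening: 0.5
finger_force: 61.9
```

```bash
python3 l2.py | sed -n '1,5p'; python3 -c "
from h import *;s=env.get_state();print(np.round(s['moment'],2),np.round(s['force'],1))"
```

```text
[ 0.4963 -0.2394  0.1078] [-0.7 -0.5  8.1] 0.49974676416259095 yaw 75.5 q6 1.31
0.12 [(array([ 0.4953, -0.2383]), 138), (array([ 0.4958, -0.2409]), 119), (array([ 0.4977, -0.2395]), 627)]
0.124 [(array([ 0.4948, -0.2374]), 139), (array([ 0.4958, -0.2444]), 116), (array([ 0.4976, -0.2391]), 489)]
0.128 [(array([ 0.4943, -0.2364]), 138), (array([ 0.4956, -0.2479]), 107), (array([ 0.4965, -0.239 ]), 548)]
0.132 [(array([ 0.494 , -0.2355]), 134), (array([ 0.4952, -0.2495]), 72), (array([ 0.4955, -0.2393]), 469)]
[ 0.21  0.03 -0.34] [-0.8  0.6  6.9]
```

move_arm(
  series=[
    {"offset":[0,0,0],"twist":-0.1,"jaw":0.75},
    {"offset":[0,0,-0.001],"twist":-0.2,"jaw":0.75},
    {"offset":[0,0,-0.002],"twist":-0.3,"jaw":0.75},
    {"offset":[0,0,-0.002],"twist":-0.4,"jaw":0.75},
  ],
)

```text
clock: 40.83
ee_pos: [0.4962, -0.2395, 0.1054]
tcp_rot: [2.975, -1.008, 0.005]
force: [-1.1, -0.6, 4.3]
opening: 0.498
finger_force: 61.5
```

```bash
python3 l2.py | sed -n '1,4p'; python3 -c "
from h import *;s=env.get_state();print(np.round(s['moment'],2),np.round(s['force'],1))"
```

```text
[ 0.4962 -0.2395  0.1054] [-1.1 -0.6  4.3] 0.49792359121571966 yaw 52.6 q6 1.71
0.12 [(array([ 0.4947, -0.2384]), 115), (array([ 0.4953, -0.243 ]), 97), (array([ 0.4977, -0.2399]), 603)]
0.124 [(array([ 0.4951, -0.2381]), 114), (array([ 0.4953, -0.2462]), 91), (array([ 0.4966, -0.24  ]), 495)]
0.128 [(array([ 0.4949, -0.2373]), 108), (array([ 0.4952, -0.2462]), 52), (array([ 0.4958, -0.2399]), 534)]
[ 0.07  0.05 -0.35] [0.4 0.6 6.1]
```

Turned 69° and sinking steadily. I'll go on to the end stop.

move_arm(
  series=[
    {"offset":[0,0,-0.0005],"twist":-0.08,"jaw":0.75},
    {"offset":[0,0,-0.001],"twist":-0.16,"jaw":0.75},
    {"offset":[0,0,-0.0015],"twist":-0.24,"jaw":0.75},
    {"offset":[0,0,-0.0015],"twist":-0.3,"jaw":0.75},
  ],
)

```text
clock: 41.48
ee_pos: [0.497, -0.239, 0.1045]
tcp_rot: [-2.795, 1.433, -0.007]
force: [-0.3, 2.6, 4.4]
opening: 0.504
finger_force: 61.8
```

```bash
python3 l2.py | sed -n '1,4p'; python3 -c "
from h import *;s=env.get_state();print(np.round(s['moment'],2),np.round(s['force'],1))"
```

```text
[ 0.497  -0.239   0.1045] [-0.3  2.6  4.4] 0.5037140568826576 yaw 35.7 q6 2.01
0.12 [(array([ 0.4965, -0.2374]), 99), (array([ 0.4956, -0.2429]), 101), (array([ 0.4969, -0.2403]), 597)]
0.124 [(array([ 0.4965, -0.2374]), 95), (array([ 0.4954, -0.2461]), 97), (array([ 0.4957, -0.2404]), 589)]
0.128 [(array([ 0.4969, -0.2381]), 102), (array([ 0.4954, -0.2458]), 53), (array([ 0.4948, -0.2404]), 594)]
[ 0.27 -0.09  0.27] [0.3 2.8 8.8]
```

move_arm(
  series=[
    {"offset":[0,0,-0.0005],"twist":-0.07,"jaw":0.75},
    {"offset":[0,0,-0.0005],"twist":-0.14,"jaw":0.75},
    {"offset":[0,0,-0.0005],"twist":-0.14,"jaw":0.75},
  ],
)

```text
clock: 42.0
ee_pos: [0.4981, -0.2398, 0.1044]
tcp_rot: [-2.688, 1.625, -0.013]
force: [5.2, -1.5, 6.6]
opening: 0.498
finger_force: 64.3
```

```bash
python3 -c "
from h import *;s=env.get_state();print(np.round(s['moment'],2),np.round(s['force'],1),s['ee_pos'],s['opening'])"
```

```text
[-0.4  -0.72  0.97] [ 5.2 -1.5  6.6] [ 0.49808875 -0.2398431   0.1043653 ] 0.49815194704879767
```

The torque rose to about 1 Nm with 5 mm of sinking, so it is on the end stop. Next I release, lift and verify.

move_arm(
  series=[
    {"offset":[0,0,0.001],"twist":0.06,"jaw":0.75},
    {"offset":[0,0,0.001],"twist":0.06,"jaw":0.3},
    {"offset":[0,0,0.001],"twist":0.06,"jaw":0},
    {"offset":[0,0,0.001],"twist":0.06,"jaw":0},
    {"offset":[0,0,0.04],"twist":0.06,"jaw":0},
    {"offset":[0,0,0.08],"twist":0.06,"jaw":0},
    {"offset":[0,0,0.1],"twist":0.06,"jaw":0},
    {"offset":[0,0,0.1],"twist":0.06,"jaw":0},
  ],
)

```text
clock: 43.0
ee_pos: [0.4962, -0.2393, 0.2034]
tcp_rot: [-2.734, 1.548, -0.006]
force: [0.4, 0.0, -0.8]
opening: 0.997
finger_force: 0.0
```

```bash
python3 loop.py; cp l2.py l3.py; sed -i 's/(.120,.124/(.112,.116,.120,.124/' l3.py; python3 l3.py | sed -n '1,5p'
python3 - <<'E'
from h import *
T=env.get_image('top')
for x in find(T,False):print('t',x)
E
```

```text
[ 0.49566144 -0.2390082   0.20147498] yaw 30.964059483375337
[308. 204. 336. 199.] mid [ 0.5006 -0.2464] len 20 ang 42.3
[348. 201. 292. 211.] mid [ 0.5005 -0.2431] len 41 ang 41.4
[342. 216. 325. 220.] mid [ 0.4871 -0.2404] len 12 ang 42.7
[319. 229. 303. 224.] mid [ 0.4977 -0.2264] len 12 ang 14.3
[ 0.4957 -0.239   0.2015] [-0.1  0.2  0.2] 0.9987119737535712 yaw 31.0 q6 2.09
0.112 [(array([ 0.494 , -0.2384]), 119), (array([ 0.4943, -0.2355]), 137), (array([ 0.4955, -0.2359]), 560)]
0.116 [(array([ 0.4934, -0.2375]), 126), (array([ 0.4943, -0.2389]), 132), (array([ 0.4964, -0.238 ]), 483)]
0.12 [(array([ 0.4929, -0.2364]), 129), (array([ 0.4944, -0.2424]), 129), (array([ 0.4967, -0.2391]), 498)]
0.124 [(array([ 0.4924, -0.2356]), 129), (array([ 0.4945, -0.2457]), 117), (array([ 0.4982, -0.2419]), 384)]
t (np.float32(372.8), np.float32(285.8), np.float32(8.4), [0.376, -0.1071, 0.015])
t (np.float32(305.2), np.float32(165.8), np.float32(9.6), [0.6696, 0.0098, 0.015])
```

```bash
python3 -c "
from rig import env;print(env.sign_off())"
```

```text
the job is handed in; nothing more can be done
None
```

I put all three tea lights in the jar, screwed the brass lid down 80° clockwise (5 mm of sinking) onto its end stop, and handed the job in at about 43 s; the sign-off returned no verdict, and I never moved near the matchbox, bell or cup.

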